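# Tilt the trunnion work table to its front 20-degree station, lock it and load the block

### The job

Lift the red-handled lock pin out of the tilting work table, swing the table by its black lever from leaning away to the red-marked notch (20 degrees from level, facing the robot), and lay the pin back in both its slots so that it locks the table there. Then lay the aluminium block flat on the tilted table, in the middle, its long side resting against both brass stops. Leave the jar and the two pairs of pliers where they are.

Things in the scene. Friction and masses are not known exactly. Their poses are not given: they have to be found in the camera images.
- jig: fixed frame of the tilting work table: green base plate 150 x 325 x 12 mm with grey uprights. Origin: on the bench, under the table's centre (base plate from y = -208 to +117 mm). x points away from the robot side, y to the left along the trunnion axis, z up. Lever at the +y end, lock plates at the -y end. Never moves.
- trunnion_axis (a point): middle of the trunnion (tilt) axis, under the table's centre, 120 mm above the bench. Fixed; axes as the jig's; the tilt axis runs along y.
- tilt_table (a joint): tilt of the steel work table: 0 = level, grows as its face turns towards the robot (front, -x edge goes down); free from -0.55 to 0.55 rad. Stiff hinge (0.4 N m of friction): stays where left. At the start it leans away, the pin in the white notch. Stations: white notch -0.349 (20 deg away), yellow 0, red 0.349 (20 deg towards the robot).
- wheel_top (a point): top of the dark notched index wheel, at pin height (fixed point, jig axes; jig frame 0, -105, 195 mm). The wheel is 10 mm thick and turns with the table. Its notches are about 15 mm wide with flared mouths; the notch of the present angle stands here, in line with the slots. A pin pressed down brings the wheel into line if up to 0.05 rad off.
- lever_grip (a point): middle of the black lever grip (24 mm across, 42 mm long, along the lever), 140 mm from the trunnion axis, 98 mm to jig +y. With the table level the lever stands upright; at the start it leans 20 deg away from the robot side (jig +x), at the red station 20 deg towards the robot. Grip it from above, closing along the jig's y, or push it.
- lock_seat (a point): middle of the seated pin (jig frame 0, -145, 195 mm; jig axes). Two grey lock plates, 8 mm thick, stand at y = +55 and -51 mm from here, tops 13 to 23 mm above; each has an upright slot, open at the top, 14 mm wide with a 45 deg flared mouth, floor 6 mm below here. The wheel is beside the inner (+y) plate; from y = -45 to +33 mm fingers have room.
- lock_pin: loose lock pin, 0.2 kg: steel rod 12 mm in diameter, 144 mm long along its y axis, square red handle 24 x 52 x 24 mm (52 along y) round its middle. Origin: its centre. Same end for end and on every side. Seated, it lies level in the open slots, parallel to the trunnion axis. It can be laid on the bench (centre 12 mm up).
- work_block: loose aluminium block 48 x 90 x 34 mm (x, y, z), 0.38 kg, two dark bored holes in its top. Origin: centre of its underside. It lies flat on the bench at the start, to the right of the jig. Same end for end.
- stop_line (a point): on the table's surface between the two brass stops, level with their faces; turns with the table. x up the table, y along the trunnion axis, z out of its face. Level: jig frame -58, 0, 132 mm. Table: x -10 to +126, y -64 to +64 mm here. Stops 10 mm high, 20 long, at y = -38 and +38 mm, open for a finger between. Block in place: underside centre at x = 24, y = 0, z = 0 mm, its y along this y.
- jar_2: bystander: glass jar of small hardware with a red lid, 53 mm across, 83 mm high, standing; origin under its centre
- blue_pliers: bystander: blue-handled pliers 139 x 64 x 13 mm lying on the bench; origin under the centre
- side_cutters: bystander: small blue-handled cutters 100 x 49 x 13 mm lying on the bench; origin under the centre
Mind the look-alikes: they are no part of the job. Of the things like the lock_pin, leave any that is turquoise; of the rest the smaller one is meant. Leave any pink look-alike of the work_block alone.

How it is judged:
On the way, in this order (a step that is already met when the one before it is completed fails the run):
1. the lock pin is lifted clear of the slots and the index wheel (distance between lock_pin and lock_seat above 0.045 m), for 0.1 s.
2. the table is swung to the red station, 20 degrees towards the robot (within 0.09 rad) (value of joint tilt_table between 0.259 and 0.439 rad), for 0.2 s.
3. the pin is seated in both slots and the red notch, locking the table 20 degrees towards the robot (value of joint tilt_table between 0.299 and 0.399 rad and x of lock_pin in the frame of lock_seat between -0.005 and 0.005 m and y of lock_pin in the frame of lock_seat between -0.012 and 0.012 m and z of lock_pin in the frame of lock_seat between -0.005 and 0.005 m), for 0.2 s.
4. the block lies flat on the tilted table against both stops (all of step 3 and x of work_block in the frame of stop_line between 0.019 and 0.03 m and y of work_block in the frame of stop_line between -0.02 and 0.02 m and z of work_block in the frame of stop_line between -0.004 and 0.004 m and angle between the y axis of work_block and the y axis of stop_line, either way round below 0.12 rad and angle between the z axis of work_block and the z axis of stop_line, either way round below 0.12 rad), for 0.2 s.
At the end, for the whole second after the job is handed in: Table at 0.349 rad +-0.05; pin centre within 5 mm of lock_seat in x and z, 12 mm in y; block flat on the table (4 mm, 0.12 rad), its long side within 6 mm of the stops and parallel (0.12 rad), within 20 mm of the middle; pin, table, block at rest (all of step 4 and linear speed of each of lock_pin, work_block below 0.02 m/s and velocity of joint tilt_table between -0.05 and 0.05 rad/s); the robot touches nothing.
It fails at once if the jar is moved more than 30 mm (distance of jar_2 from where it was at the start of the episode above 0.03 m).
It fails at once if the large blue-handled pliers is moved more than 30 mm (distance of blue_pliers from where it was at the start of the episode above 0.03 m).
It fails at once if the small blue-handled cutters is moved more than 30 mm (distance of side_cutters from where it was at the start of the episode above 0.03 m).
It also fails if it takes over 72 s, if anything falls off the work surface, if the arm or the gripper's body presses on something with over 40 N, if the wrist force passes 120 N, or if a joint passes its speed limit or range.

### The arm

A 6-joint arm with a two-finger parallel gripper is mounted at the origin on a cart in front of the work surface, level with it; the furniture and walls round the work are solid. World frame = base frame: x ahead of the robot, y to its left, z up, the work surface at z = 0. Lengths are in m, angles in rad, forces in N, time in s.
With the tool pointing down it reaches from about 0.35 to 0.775 m from the base axis. Payload 5.5 kg.
Tool frame: the origin (TCP) lies on the mounting face of the last link; the fingertips stand 173 mm ahead of it and the grasp point (between the pads) lies 155 mm ahead of it; z points along the fingers, y is the direction in which the jaws open and shut (so a half turn about z gives the same grasp; the last joint's range is limited). The gripper opens to 85 mm and grips with 20 to 120 N. Pads are 22 mm wide; open, the fingers measure 114 mm over their backs; the gripper's body (76 mm by 85 mm) begins 54 mm behind the grasp point. The pads swing forward as they close: fully open they stand 13 mm farther back than shut.
Start: joints at [1.023, 0.313, 0.046, 1.304, 0, 1.431], TCP at [0.228, 0.528, 0.405] pointing down, gripper open.
Joint ranges: [-2.76, 2.76], [-0.86, 1.69], [-1.03, 1.26], [-2.2, 2.34], [-1.47, 1.5], [-3.14, 3.14]. Speed limits (rad/s): [2.57, 2.57, 3.14, 3.14, 3.14, 3.14].

### API

Orientations are given as a unit quaternion [w, x, y, z].
In Python, from workcell import get_state, eyes, env gives the robot as it stands. The module is installed in compiled form; this text tells all that it offers.
- The arm moves only by the tool carry_out, never from a script. Its argument "motion" is a list of rows, each an object of numbers: "jaw": the opening, from -1 (shut) to 1 (fully open); "tx", "ty", "tz": the shift along the tool's x, y, z in cm; "wx", "wy", "wz": the turn, a rotation vector about the tool's x, y, z in degrees. In form: [{"jaw": .., "tx": .., "ty": .., "tz": .., "wx": .., "wy": .., "wz": ..}, ...]. A call has 1 to 20 rows; each row shifts and turns the commanded pose from where the row before left it, along the tool's axes as they then stand; what a row does not reach is not made up. A row lasts 1/8 s, in which the tool goes at most 62.5 mm and 10.7 degrees, less where a joint would pass 70% of its speed; a pose out of reach is approached as far as the arm can. A call with a gripper value outside its range is refused whole. The fingers move at their own pace and stop on an object; "force" is the grip in N (left out, the last holds). Time passes only in rows, so rows that do not move let the fingers close. It gives the time, the measured TCP pose, the force and the opening at its end, in the units of the state.
- get_state(): the state, without advancing time (a new reading comes with each control period).
- eyes.read_camera(name): name is "scene" or "top" or "wrist"; returns the picture (384x512x3 uint8, blue, green, red); there is no depth.
- eyes.calibration(name): a dict with "K" (3x3 intrinsics, pixels), "camera_from_world" (4x4, takes a point from world to camera coordinates). Camera axes: x right, y up, looking along -z (the intrinsics and any distortion apply to the point x, -y, -z); pixel columns grow to the right and rows downward; lengths in m; the calibration is good to about 2 mm. The wrist camera is an equidistant fisheye: a pixel r from the principal point sees the ray r / f radians off the axis. A picture is of the moment at which its call begins: read the wrist's pose just before it. calibration takes no time and is no camera call; for the wrist camera it gives the pose at the moment of the call.
- env.hand_in(): hands the job in, once; it reports no verdict.
The state is a dict: "clock": time; "joint_pos": joint angles; "qvel": joint speeds; "tau": joint torques, N m; "tcp_pos": TCP position; "orientation": TCP orientation; "wrist_force": force on the tool from outside, world axes, zero at the start; "ft_torque": the same for the moment, N m; "finger_gap": finger opening in m.
Only numpy, scipy, OpenCV 4.12 (cv2) and the standard library are available. Lean on these libraries where they do the work, as an engineer would, in place of code of your own. Each camera call takes 0.05 s, during which the arm holds its last target.

## Working session

There is one attempt and no reset: what is moved stays moved. The work goes in short steps, Python scripts to look and compute and a tool call to move; the robot and the scene stay as the last step left them, time stands still between calls to the robot, and variables do not carry over. Pictures are saved under pics/ and viewed, and the job is handed in when it is done.

Besides the shell and the picture viewer there is one more tool, called after ">>>" as name(argument=value, ...), one argument or row to a line, values as JSON. carry_out: Moves the arm, as the interface text tells. Its arguments: {"type":"object","properties":{"motion":{"type":"array"},"force":{"type":"number"}},"required":["motion"]}

```bash
mkdir -p pics; python3 - <<'E'
from workcell import get_state, eyes, env
import cv2
print(get_state())
for n in ("scene","top","wrist"):
    c=eyes.calibration(n); print(n,c)
    cv2.imwrite(f"pics/{n}0.png",eyes.read_camera(n))
E
```

```text
{'clock': 0.0, 'joint_pos': array([1.02340012e+00, 3.14014026e-01, 4.49713344e-02, 1.30353528e+00,
       4.17145378e-08, 1.43118529e+00]), 'qvel': array([-0.00068974, -0.00074953, -0.00075037, -0.00066541, -0.00019336,
       -0.00181264]), 'tau': array([ 1.48766694e-04, -4.80624783e+01,  2.98534513e+01,  1.92823517e-02,
       -2.02957240e-04,  8.97252363e-06]), 'tcp_pos': array([0.22795154, 0.52768872, 0.40379767]), 'orientation': array([-3.00037596e-04,  2.02482727e-01,  9.79285429e-01, -8.38772763e-04]), 'wrist_force': array([-0.11762292, -0.3014102 ,  0.66456784]), 'ft_torque': array([-0.00249348,  0.02642823, -0.0154781 ]), 'finger_gap': 0.08570583782626262}
scene {'K': array([[410.81177347,   0.        , 261.59962661],
       [  0.        , 410.81177347, 192.21576267],
       [  0.        ,   0.        ,   1.        ]]), 'camera_from_world': array([[ 7.40362050e-01, -6.72208151e-01, -4.86374667e-04,
        -4.54925953e-01],
       [ 3.63966174e-01,  4.00259488e-01,  8.41023761e-01,
        -3.27406617e-01],
       [-5.65148351e-01, -6.22839100e-01,  5.40997964e-01,
        -
[... 269 characters left out ...]
'camera_from_world': array([[ 0.17068261, -0.98519165,  0.01627443, -0.17326153],
       [ 0.77202729,  0.14397868,  0.61906704, -0.52775834],
       [-0.61224285, -0.09309967,  0.7851695 , -1.46981983],
       [ 0.        ,  0.        ,  0.        ,  1.        ]])}
wrist {'K': array([[297.31863964,   0.        , 259.55137833],
       [  0.        , 297.31863964, 195.96589924],
       [  0.        ,   0.        ,   1.        ]]), 'camera_from_world': array([[ 0.39755309,  0.91757657, -0.00218666, -0.57356978],
       [-0.88516347,  0.38287965, -0.26436489,  0.03472353],
       [-0.2417378 ,  0.10703463,  0.96442025, -0.37899817],
       [ 0.        ,  0.        ,  0.        ,  1.        ]])}
```

View pics/scene0.png

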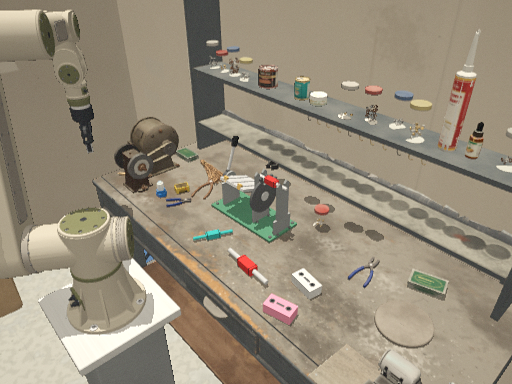

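View pics/top0.png

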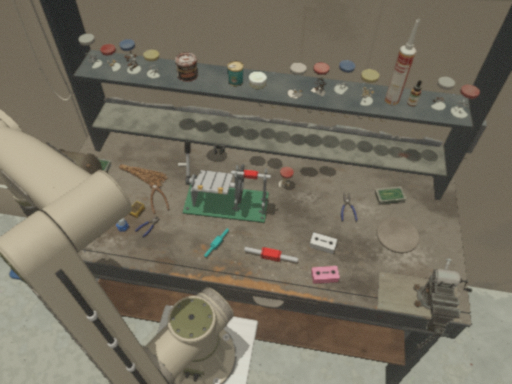

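View pics/wrist0.png

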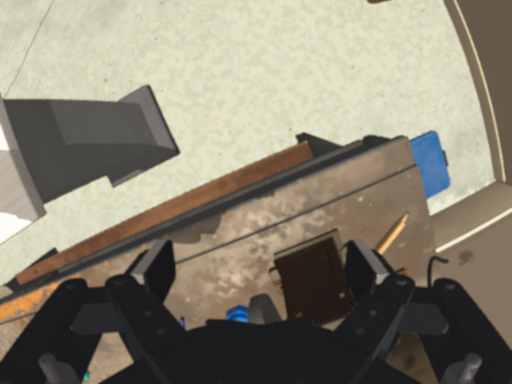

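```bash
python3 - <<'E'
import cv2
s=cv2.imread("pics/scene0.png");t=cv2.imread("pics/top0.png")
cv2.imwrite("pics/sc0.png",cv2.resize(s[120:330,190:350],None,fx=3.8,fy=2.85*1,interpolation=cv2.INTER_CUBIC) if 0 else cv2.resize(s[125:245,200:340],None,fx=5,fy=5,interpolation=cv2.INTER_CUBIC))
cv2.imwrite("pics/tc0.png",cv2.resize(t[135:285,170:350],None,fx=4,fy=4,interpolation=cv2.INTER_CUBIC))
E
```

```text
(no output)
```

View pics/sc0.png

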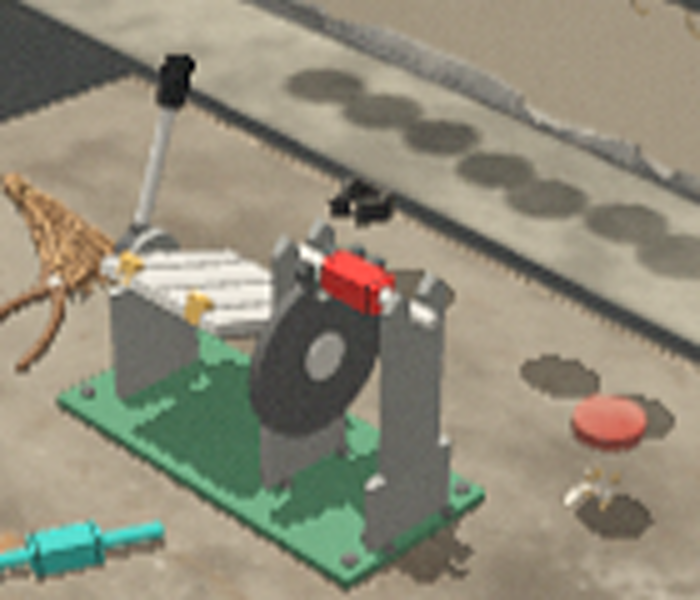

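View pics/tc0.png

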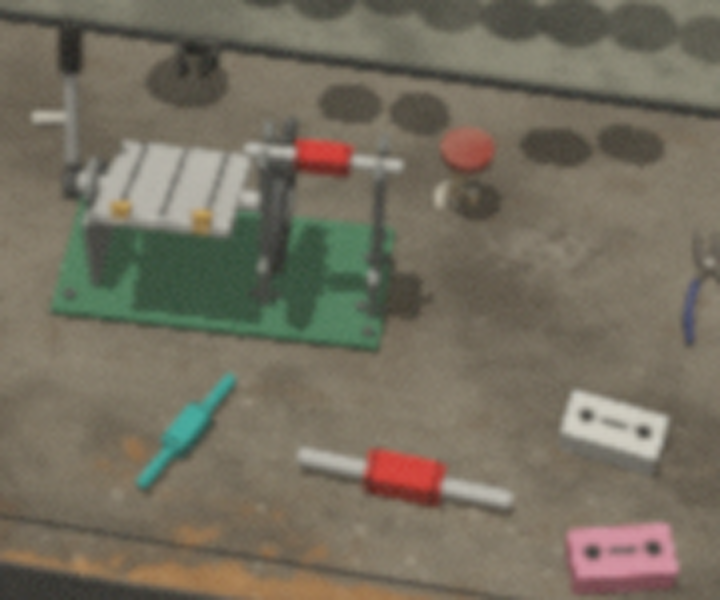

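```bash
cat > h.py <<'E'
import numpy as np, cv2
from scipy.optimize import least_squares
from scipy.spatial.transform import Rotation as R
from workcell import get_state, eyes, env
CAL={n:eyes.calibration(n) for n in ("scene","top")}
def proj(n,P):
    c=CAL[n]; p=c["camera_from_world"]@np.append(P,1); q=c["K"]@np.array([p[0],-p[1],-p[2]]); return q[:2]/q[2]
def ray(n,uv):
    c=CAL[n]; d=np.linalg.inv(c["K"])@np.array([uv[0],uv[1],1]); d=np.array([d[0],-d[1],-d[2]])
    T=c["camera_from_world"]; Rm=T[:3,:3]; o=-Rm.T@T[:3,3]; d=Rm.T@d; return o,d/np.linalg.norm(d)
def onplane(n,uv,z):
    o,d=ray(n,uv); return o+d*(z-o[2])/d[2]
def tri(a,b):
    A=np.zeros((3,3));B=np.zeros(3)
    for o,d in (ray("scene",a),ray("top",b)):
        M=np.eye(3)-np.outer(d,d);A+=M;B+=M@o
    return np.linalg.solve(A,B)
def comps(img,fn,minA=15):
    hsv=cv2.cvtColor(img,cv2.COLOR_BGR2HSV); m=fn(hsv).astype(np.uint8)
    n,l,s,c=cv2.connectedComponentsWithStats(m); return [(s[i].tolist(),c[i].round(2).tolist()) for i in range(1,n) if s[i][4]>=minA],l
red=lambda h:((h[...,0]<6)|(h[...,0]>174))&(h[...,1]>170)&(h[...,2]>90)
green=lambda h:(h[...,0]>60)&(h[...,0]<85)&(h[...,1]>80)
E
python3 - <<'E'
from h import *
for n in ("scene","top"):
    im=cv2.imread(f"pics/{n}0.png")
    print(n,"red",comps(im,red)[0]); print("green",comps(im,green,100)[0])
    hsv=cv2.cvtColor(im,cv2.COLOR_BGR2HSV); m=green(hsv).astype(np.uint8)*255
    cs,_=cv2.findContours(m,cv2.RETR_EXTERNAL,cv2.CHAIN_APPROX_NONE); c=max(cs,key=cv2.contourArea)
    print(cv2.approxPolyDP(cv2.convexHull(c),2,True)[:,0].tolist())
p=tri((269.5,182),(250.5,174));print(p)
for uv in ((211.6,204.5),(269.5,239),(296.8,222.5)): print(onplane("scene",uv,0.012))
for uv in ((183.5,213),(264.5,220.5),(268,194)): print(onplane("top",uv,0.012))
E
```

```text
scene red [([456, 82, 6, 9, 23], [459.09, 85.7]), ([452, 83, 20, 63, 199], [462.24, 108.35]), ([264, 176, 15, 12, 101], [270.49, 180.97]), ([237, 255, 20, 21, 228], [246.06, 264.43])]
green [([212, 191, 67, 51, 1143], [247.67, 216.03])]
[[212, 204], [240, 191], [275, 211], [278, 236], [268, 241]]
top red [([245, 171, 12, 6, 57], [250.0, 173.28]), ([263, 249, 17, 10, 120], [270.78, 253.1])]
green [([184, 190, 80, 32, 650], [231.16, 208.16])]
[[263, 220], [184, 212], [189, 196], [244, 190], [261, 193]]
[ 0.61080243 -0.04937346  0.19411583]
[0.52391162 0.19482351 0.012     ]
[ 0.54678215 -0.11592934  0.012     ]
[ 0.68778501 -0.11392499  0.012     ]
[0.52406522 0.19748866 0.012     ]
[ 0.54651593 -0.11904672  0.012     ]
[ 0.6772704  -0.11247501  0.012     ]
```

```bash
python3 - <<'E'
from h import *
f=lambda n,c,z: onplane(n,(170+c[0]/4,135+c[1]/4),z).round(3)
print("block top",[f("top",c,.034) for c in ((577,390),(668,415),(655,465 -8),(562,430))])
print("jarlid",f("top",(468,148),.083)); print("pliers",f("top",(700,290),.01)); print("turq",f("top",(187,430),.01)); print("redpin",f("top",(405,478),.012))
print("cutters",onplane("top",(148,226),.01).round(3))
g=lambda a,b: tri((200+a[0]/5,125+a[1]/5),(170+b[0]/4,135+b[1]/4)).round(4)
print("lever top",g((180,57),(70,25)),"leverbase",g((165,108),(70,72)))
print("stops",g((130,262),(122,208)),g((197,302),(202,218)))
print("pin ends",g((305,250),(248,149)), "far",g((430,318),(402,165)))
E
```

```text
block top [array([ 0.512, -0.313,  0.034]), array([ 0.499, -0.398,  0.034]), array([ 0.452, -0.389,  0.034]), array([ 0.465, -0.303,  0.034])]
jarlid [ 0.746 -0.176  0.083]
pliers [ 0.668 -0.423  0.01 ]
turq [0.417 0.041 0.01 ]
redpin [ 0.402 -0.167  0.012]
cutters [0.442 0.315 0.01 ]
lever top [0.6626 0.1941 0.2665] leverbase [0.6419 0.1915 0.2294]
stops [0.5507 0.1249 0.1572] [0.5537 0.0506 0.1555]
pin ends [0.6278 0.0209 0.1794] far [ 0.6142 -0.1237  0.1979]
```

>>> carry_out(
  motion=[
    {"wz": 10.4, "tz": -0.5},
    {"wz": 10.4, "tz": -0.5},
    {"wz": 10.4, "tz": -0.5},
    {"wz": 10.4, "tz": -0.5},
    {"wz": 10.4, "tz": -0.5},
    {"wz": 10.4, "tz": -0.5},
    {"tx": -4.3, "ty": 2.4, "tz": -0.2},
    {"tx": -4.3, "ty": 2.4, "tz": -0.2},
    {"tx": -4.3, "ty": 2.4, "tz": -0.2},
    {"tx": -4.3, "ty": 2.4, "tz": -0.2},
    {"tx": -4.3, "ty": 2.4, "tz": -0.2},
    {"tx": -4.3, "ty": 2.4, "tz": -0.2},
    {"tx": -4.3, "ty": 2.4, "tz": -0.2},
    {"tx": -4.3, "ty": 2.4, "tz": -0.2},
    {"tx": -4.3, "ty": 2.4, "tz": -0.2},
    {"tx": -4.3, "ty": 2.4, "tz": -0.2},
    {"tx": -4.3, "ty": 2.4, "tz": -0.2},
    {"tx": -4.3, "ty": 2.4, "tz": -0.2},
    {"tx": -4.3, "ty": 2.4, "tz": -0.2},
    {"tx": -4.3, "ty": 2.4, "tz": -0.2},
  ],
)

```text
invalid input at $.motion[0]: expected keys jaw, tx, ty, tz, wx, wy, wz
```

>>> carry_out(
  motion=[
    {"jaw": 1, "tx": 0, "ty": 0, "tz": -0.5, "wx": 0, "wy": 0, "wz": 10.4},
    {"jaw": 1, "tx": 0, "ty": 0, "tz": -0.5, "wx": 0, "wy": 0, "wz": 10.4},
    {"jaw": 1, "tx": 0, "ty": 0, "tz": -0.5, "wx": 0, "wy": 0, "wz": 10.4},
    {"jaw": 1, "tx": 0, "ty": 0, "tz": -0.5, "wx": 0, "wy": 0, "wz": 10.4},
    {"jaw": 1, "tx": 0, "ty": 0, "tz": -0.5, "wx": 0, "wy": 0, "wz": 10.4},
    {"jaw": 1, "tx": 0, "ty": 0, "tz": -0.5, "wx": 0, "wy": 0, "wz": 10.4},
    {"jaw": 1, "tx": -4.3, "ty": 2.4, "tz": -0.2, "wx": 0, "wy": 0, "wz": 0},
    {"jaw": 1, "tx": -4.3, "ty": 2.4, "tz": -0.2, "wx": 0, "wy": 0, "wz": 0},
    {"jaw": 1, "tx": -4.3, "ty": 2.4, "tz": -0.2, "wx": 0, "wy": 0, "wz": 0},
    {"jaw": 1, "tx": -4.3, "ty": 2.4, "tz": -0.2, "wx": 0, "wy": 0, "wz": 0},
    {"jaw": 1, "tx": -4.3, "ty": 2.4, "tz": -0.2, "wx": 0, "wy": 0, "wz": 0},
    {"jaw": 1, "tx": -4.3, "ty": 2.4, "tz": -0.2, "wx": 0, "wy": 0, "wz": 0},
    {"jaw": 1, "tx": -4.3, "ty": 2.4, "tz": -0.2, "wx": 0, "wy": 0, "wz": 0},
    {"jaw": 1, "tx": -4.3, "ty": 2.4, "tz": -0.2, "wx": 0, "wy": 0, "wz": 0},
    {"jaw": 1, "tx": -4.3, "ty": 2.4, "tz": -0.2, "wx": 0, "wy": 0, "wz": 0},
    {"jaw": 1, "tx": -4.3, "ty": 2.4, "tz": -0.2, "wx": 0, "wy": 0, "wz": 0},
    {"jaw": 1, "tx": -4.3, "ty": 2.4, "tz": -0.2, "wx": 0, "wy": 0, "wz": 0},
    {"jaw": 1, "tx": -4.3, "ty": 2.4, "tz": -0.2, "wx": 0, "wy": 0, "wz": 0},
    {"jaw": 1, "tx": -4.3, "ty": 2.4, "tz": -0.2, "wx": 0, "wy": 0, "wz": 0},
    {"jaw": 1, "tx": -4.3, "ty": 2.4, "tz": -0.2, "wx": 0, "wy": 0, "wz": 0},
  ],
)

```text
clock: 2.65
tcp_pos: [0.6083, -0.0492, 0.4624]
orientation: [-0.0, 0.681, 0.733, -0.0]
wrist_force: [0.8, 0.6, 0.1]
finger_gap: 0.0853
```

```bash
cat >> h.py <<'E'
def tool():
    s=get_state(); w,x,y,z=s["orientation"]; return s["tcp_pos"],R.from_quat([x,y,z,w]).as_matrix(),s
def wray(cal,uv):
    K=cal["K"]; a=(uv[0]-K[0,2])/K[0,0]; b=(uv[1]-K[1,2])/K[1,1]; r=np.hypot(a,b)
    d=np.array([np.sin(r)*a/r,-np.sin(r)*b/r,-np.cos(r)]); T=cal["camera_from_world"]; return -T[:3,:3].T@T[:3,3],T[:3,:3].T@d
def wplane(cal,uv,z):
    o,d=wray(cal,uv); return o+d*(z-o[2])/d[2]
def wproj(cal,P):
    p=cal["camera_from_world"]@np.append(P,1); v=np.array([p[0],-p[1],-p[2]]); r=np.arctan2(np.hypot(v[0],v[1]),v[2]); h=np.hypot(v[0],v[1])
    return cal["K"][:2,2]+cal["K"][0,0]*r*v[:2]/h
def look(name,out,box=None,f=1):
    cal=eyes.calibration(name); im=eyes.read_camera(name); cv2.imwrite(f"pics/{out}.png",im)
    if name=="wrist": np.savez(f"pics/{out}.npz",**cal)
    return cal,im
def rep():
    p,M,s=tool(); print("t",round(s["clock"],2),"tcp",p.round(4),"x",M[:,0].round(3),"y",M[:,1].round(3),"z",M[:,2].round(3),"gap",round(s["finger_gap"],4),"F",s["wrist_force"].round(1),"j",np.round(s["joint_pos"],2)); return p,M,s
E
python3 - <<'E'
from h import *
rep(); cal,im=look("wrist","w1"); T=cal["camera_from_world"]; print(-T[:3,:3].T@T[:3,3]); cv2.imwrite("pics/w1b.png",cv2.resize(im,(800,600)))
E
```

```text
t 2.65 tcp [ 0.6083 -0.0492  0.4624] x [-0.074  0.997  0.   ] y [ 0.997  0.074 -0.   ] z [-0.  0. -1.] gap 0.0853 F [0.8 0.6 0.1] j [-0.21  0.38  0.28  1.47  0.    1.28]
[0.60389891 0.01691187 0.43197241]
```

View pics/w1b.png

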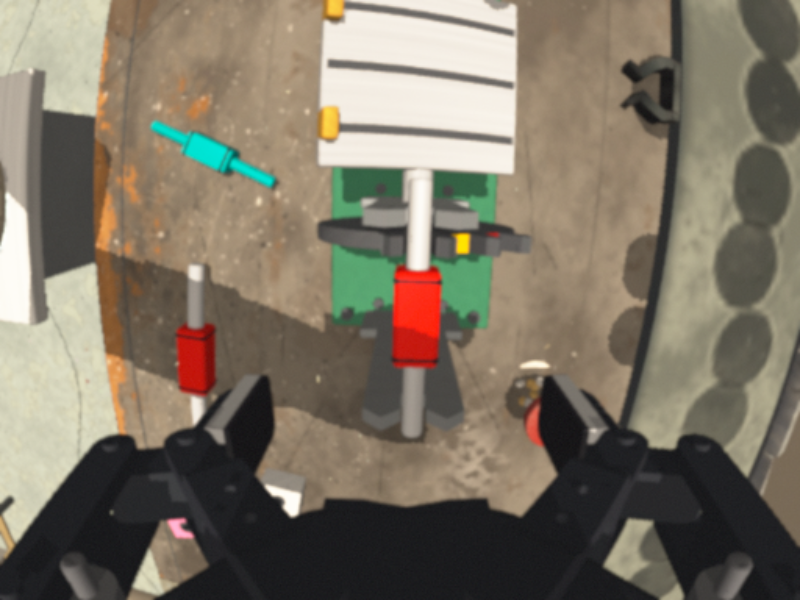

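```bash
python3 - <<'E'
from h import *
cal=dict(np.load("pics/w1.npz")); im=cv2.imread("pics/w1.png")
c,l=comps(im,red,40)
for s,cc in c: print(s,cc)
i=[(s,cc) for s,cc in c if 240<cc[0]<300][0]
x0,y0,w,h,_=i[0]
# rod edges: end points and corners by plane casts
f=lambda u,v,z: wplane(cal,(u*.64,v*.64),z).round(4)
m=np.zeros(l.shape,np.uint8); 
hsv=cv2.cvtColor(im,cv2.COLOR_BGR2HSV); m=red(hsv).astype(np.uint8); m[:, :240]=0; m[:,300:]=0
cs,_=cv2.findContours(m,cv2.RETR_EXTERNAL,cv2.CHAIN_APPROX_NONE); k=max(cs,key=cv2.contourArea); r=cv2.minAreaRect(k); print(r)
b=cv2.boxPoints(r); print([wplane(cal,p,.207).round(4) for p in b]); print(wplane(cal,r[0],.207))
print("rod",f(420,175,.195),f(413,432,.195))
print("stops",f(334,8,.155),f(330,124,.155))
print("base",f(331,327,.012),f(490,327,.012),f(333,168,.012),f(497,170,.012))
for v in (266,245,232): print([f(u,v,.195) for u in (412,432)])
E
```

```text
[251, 170, 31, 66, 1805] [266.12, 203.09]
[113, 207, 25, 46, 943] [124.97, 229.56]
[339, 269, 9, 16, 74] [342.42, 277.27]
((266.0917663574219, 202.4814453125), (30.286911010742188, 64.16102600097656), 2.602562189102173)
[array([ 0.6024, -0.0773,  0.207 ]), array([ 0.6013, -0.0242,  0.207 ]), array([ 0.6246, -0.0236,  0.207 ]), array([ 0.6273, -0.0768,  0.207 ])]
[ 0.61383424 -0.04960292  0.207     ]
rod [0.6108 0.0209 0.195 ] [ 0.6185 -0.124   0.195 ]
stops [0.5528 0.1237 0.155 ] [0.5567 0.0492 0.155 ]
base [ 0.5424 -0.1238  0.012 ] [ 0.6945 -0.1128  0.012 ] [0.5378 0.0256 0.012 ] [0.6852 0.0351 0.012 ]
[array([ 0.6103, -0.0262,  0.195 ]), array([ 0.6206, -0.0254,  0.195 ])]
[array([ 0.6095, -0.0152,  0.195 ]), array([ 0.6197, -0.0144,  0.195 ])]
[array([ 0.609 , -0.0085,  0.195 ]), array([ 0.6192, -0.0077,  0.195 ])]
```

>>> carry_out(
  motion=[
    {"jaw": 1, "tx": -0.2, "ty": 0.6, "tz": 2.2, "wx": 0, "wy": 0, "wz": 0.8},
    {"jaw": 1, "tx": 0, "ty": 0, "tz": 3, "wx": 0, "wy": 0, "wz": 0},
    {"jaw": 1, "tx": 0, "ty": 0, "tz": 3, "wx": 0, "wy": 0, "wz": 0},
    {"jaw": 1, "tx": 0, "ty": 0, "tz": 2, "wx": 0, "wy": 0, "wz": 0},
    {"jaw": 1, "tx": 0, "ty": 0, "tz": 1, "wx": 0, "wy": 0, "wz": 0},
    {"jaw": 1, "tx": 0, "ty": 0, "tz": 0, "wx": 0, "wy": 0, "wz": 0},
  ],
)

```text
clock: 3.45
tcp_pos: [0.6135, -0.0491, 0.3501]
orientation: [-0.001, 0.686, 0.728, -0.0]
wrist_force: [-0.8, -1.1, 0.9]
finger_gap: 0.0852
```

```bash
python3 - <<'E'
from h import *
rep(); cal,im=look("wrist","w2"); cv2.imwrite("pics/w2b.png",cv2.resize(im,(800,600)))
E
```

```text
t 3.45 tcp [ 0.6135 -0.0491  0.3501] x [-0.06   0.998  0.001] y [ 0.998  0.06  -0.001] z [-0.001  0.    -1.   ] gap 0.0852 F [-0.8 -1.1  0.9] j [-0.21  0.41  0.05  1.22  0.    1.3 ]
```

View pics/w2b.png

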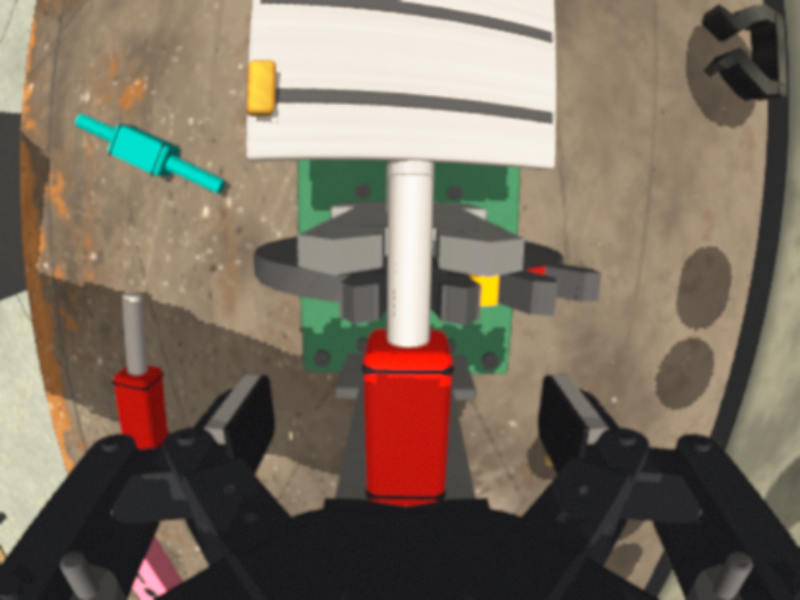

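>>> carry_out(
  force=50,
  motion=[
    {"jaw": -1, "tx": 0, "ty": 0, "tz": 0, "wx": 0, "wy": 0, "wz": 0},
    {"jaw": -1, "tx": 0, "ty": 0, "tz": 0, "wx": 0, "wy": 0, "wz": 0},
    {"jaw": -1, "tx": 0, "ty": 0, "tz": 0, "wx": 0, "wy": 0, "wz": 0},
    {"jaw": -1, "tx": 0, "ty": 0, "tz": 0, "wx": 0, "wy": 0, "wz": 0},
    {"jaw": -1, "tx": 0, "ty": 0, "tz": 0, "wx": 0, "wy": 0, "wz": 0},
    {"jaw": -1, "tx": 0, "ty": 0, "tz": 0, "wx": 0, "wy": 0, "wz": 0},
  ],
)

```text
clock: 4.25
tcp_pos: [0.6138, -0.0493, 0.3512]
orientation: [0.0, 0.686, 0.728, 0.0]
wrist_force: [-0.4, -1.2, 4.0]
finger_gap: 0.0233
```

>>> carry_out(
  motion=[
    {"jaw": -0.1, "tx": 0, "ty": 0, "tz": 0, "wx": 0, "wy": 0, "wz": 0},
    {"jaw": -0.1, "tx": 0, "ty": 0, "tz": 0, "wx": 0, "wy": 0, "wz": 0},
    {"jaw": -0.1, "tx": 0, "ty": 0, "tz": -0.5, "wx": 0, "wy": 0, "wz": 0},
    {"jaw": -0.1, "tx": 0, "ty": 0, "tz": -0.4, "wx": 0, "wy": 0, "wz": 0},
    {"jaw": -1, "tx": 0, "ty": 0, "tz": 0, "wx": 0, "wy": 0, "wz": 0},
    {"jaw": -1, "tx": 0, "ty": 0, "tz": 0, "wx": 0, "wy": 0, "wz": 0},
    {"jaw": -1, "tx": 0, "ty": 0, "tz": 0, "wx": 0, "wy": 0, "wz": 0},
    {"jaw": -1, "tx": 0, "ty": 0, "tz": 0, "wx": 0, "wy": 0, "wz": 0},
  ],
)

```text
clock: 5.25
tcp_pos: [0.6139, -0.0493, 0.3606]
orientation: [0.001, 0.686, 0.728, 0.001]
wrist_force: [-0.3, -0.0, 5.1]
finger_gap: 0.0227
```

```bash
python3 - <<'E'
from h import *
rep(); cal,im=look("wrist","w3"); cv2.imwrite("pics/w3b.png",cv2.resize(im,(800,600)))
E
```

```text
t 5.25 tcp [ 0.6139 -0.0493  0.3606] x [-0.06   0.998 -0.   ] y [0.998 0.06  0.002] z [ 0.002 -0.    -1.   ] gap 0.0227 F [-0.3 -0.   5.1] j [-0.21  0.41  0.07  1.24  0.    1.3 ]
```

View pics/w3b.png

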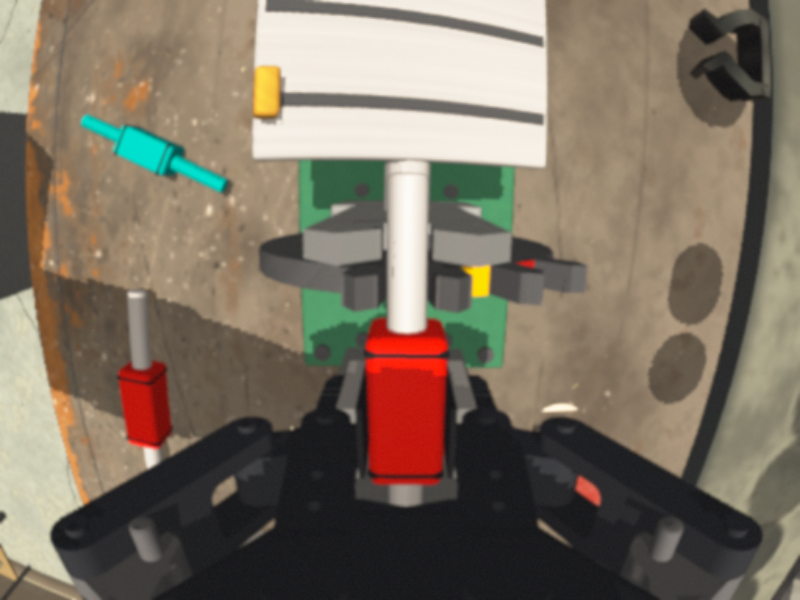

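>>> carry_out(
  force=60,
  motion=[
    {"jaw": -1, "tx": 0, "ty": 0, "tz": -1, "wx": 0, "wy": 0, "wz": 0},
    {"jaw": -1, "tx": 0, "ty": 0, "tz": -1.5, "wx": 0, "wy": 0, "wz": 0},
    {"jaw": -1, "tx": 0, "ty": 0, "tz": -2, "wx": 0, "wy": 0, "wz": 0},
    {"jaw": -1, "tx": 0, "ty": 0, "tz": -2, "wx": 0, "wy": 0, "wz": 0},
    {"jaw": -1, "tx": 0, "ty": 0, "tz": -1.5, "wx": 0, "wy": 0, "wz": 0},
    {"jaw": -1, "tx": -1.6, "ty": -0.5, "tz": 0, "wx": 0, "wy": 0, "wz": 0},
    {"jaw": -1, "tx": -3.6, "ty": -0.9, "tz": 0, "wx": 0, "wy": 0, "wz": 0},
    {"jaw": -1, "tx": -3.6, "ty": -0.9, "tz": 0, "wx": 0, "wy": 0, "wz": 0},
    {"jaw": -1, "tx": -3.6, "ty": -0.9, "tz": 0, "wx": 0, "wy": 0, "wz": 0},
    {"jaw": -1, "tx": -3.6, "ty": -0.9, "tz": 0, "wx": 0, "wy": 0, "wz": 0},
    {"jaw": -1, "tx": -2, "ty": -0.4, "tz": 1, "wx": 0, "wy": 0, "wz": 0},
    {"jaw": -1, "tx": 0, "ty": 0, "tz": 4, "wx": 0, "wy": 0, "wz": 0},
    {"jaw": -1, "tx": 0, "ty": 0, "tz": 5, "wx": 0, "wy": 0, "wz": 0},
    {"jaw": -1, "tx": 0, "ty": 0, "tz": 5, "wx": 0, "wy": 0, "wz": 0},
    {"jaw": -1, "tx": 0, "ty": 0, "tz": 5, "wx": 0, "wy": 0, "wz": 0},
    {"jaw": -1, "tx": 0, "ty": 0, "tz": 3, "wx": 0, "wy": 0, "wz": 0},
    {"jaw": -1, "tx": 0, "ty": 0, "tz": 1.5, "wx": 0, "wy": 0, "wz": 0},
    {"jaw": -1, "tx": 0, "ty": 0, "tz": 0.5, "wx": 0, "wy": 0, "wz": 0},
    {"jaw": -1, "tx": 0, "ty": 0, "tz": 0, "wx": 0, "wy": 0, "wz": 0},
  ],
)

```text
clock: 7.68
tcp_pos: [0.58, -0.2318, 0.1904]
orientation: [0.001, 0.686, 0.728, 0.0]
wrist_force: [-0.0, 0.8, -2.1]
finger_gap: 0.0229
```

```bash
python3 - <<'E'
from h import *
rep(); cal,im=look("wrist","w4"); cv2.imwrite("pics/w4b.png",cv2.resize(im,(800,600)))
E
```

```text
t 7.67 tcp [ 0.58   -0.2318  0.1904] x [-0.06   0.998 -0.001] y [0.998 0.06  0.001] z [ 0.001 -0.    -1.   ] gap 0.0229 F [-0.   0.8 -2.1] j [-0.51  0.54 -0.15  0.88  0.    1.  ]
```

View pics/w4b.png

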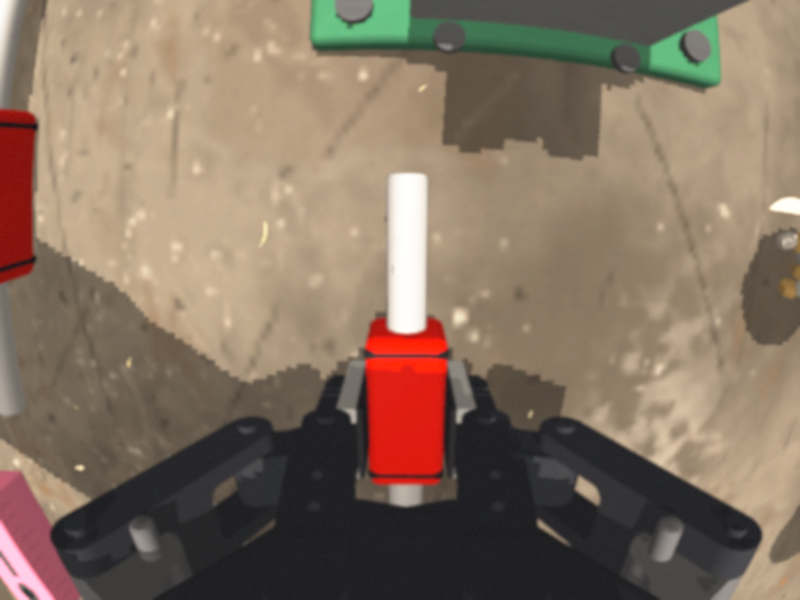

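>>> carry_out(
  motion=[
    {"jaw": -1, "tx": 0, "ty": 0, "tz": 0.7, "wx": 0, "wy": 0, "wz": 0},
    {"jaw": -1, "tx": 0, "ty": 0, "tz": 0.4, "wx": 0, "wy": 0, "wz": 0},
    {"jaw": -1, "tx": 0, "ty": 0, "tz": 0, "wx": 0, "wy": 0, "wz": 0},
    {"jaw": 0, "tx": 0, "ty": 0, "tz": 0, "wx": 0, "wy": 0, "wz": 0},
    {"jaw": 0, "tx": 0, "ty": 0, "tz": 0, "wx": 0, "wy": 0, "wz": 0},
    {"jaw": 1, "tx": 0, "ty": 0, "tz": 0, "wx": 0, "wy": 0, "wz": 0},
    {"jaw": 1, "tx": 0, "ty": 0, "tz": 0, "wx": 0, "wy": 0, "wz": 0},
    {"jaw": 1, "tx": 0, "ty": 0, "tz": -2, "wx": 0, "wy": 0, "wz": 0},
    {"jaw": 1, "tx": 0, "ty": 0, "tz": -4, "wx": 0, "wy": 0, "wz": 0},
    {"jaw": 1, "tx": 0, "ty": 0, "tz": -4, "wx": 0, "wy": 0, "wz": 0},
  ],
)

```text
clock: 8.98
tcp_pos: [0.5794, -0.2315, 0.2794]
orientation: [-0.0, 0.686, 0.728, -0.0]
wrist_force: [0.3, 0.5, -0.7]
finger_gap: 0.0854
```

```bash
python3 - <<'E'
from h import *
rep(); cal,im=look("wrist","w5"); cv2.imwrite("pics/w5b.png",cv2.resize(im,(800,600)))
c,l=comps(im,red,200); print(c)
E
```

```text
t 8.97 tcp [ 0.5794 -0.2315  0.2794] x [-0.06   0.998  0.001] y [ 0.998  0.06  -0.001] z [-0.001  0.    -1.   ] gap 0.0854 F [ 0.3  0.5 -0.7] j [-0.51  0.47 -0.04  1.07  0.    1.  ]
[([42, 79, 47, 81, 3298], [64.1, 118.72]), ([474, 165, 30, 33, 627], [488.53, 181.64]), ([245, 169, 30, 66, 1827], [259.46, 202.23])]
```

View pics/w5b.png

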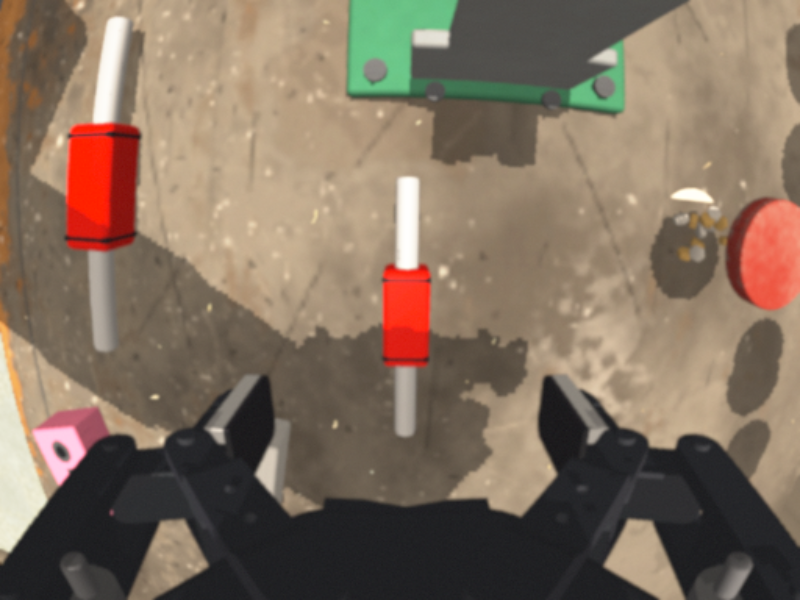

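>>> carry_out(
  motion=[
    {"jaw": 1, "tx": 0, "ty": 0, "tz": -2.2, "wx": 0, "wy": 0, "wz": -10},
    {"jaw": 1, "tx": 0, "ty": 0, "tz": -2.2, "wx": 0, "wy": 0, "wz": -10},
    {"jaw": 1, "tx": 0, "ty": 0, "tz": -2.2, "wx": 0, "wy": 0, "wz": -10},
    {"jaw": 1, "tx": 0, "ty": 0, "tz": -2.2, "wx": 0, "wy": 0, "wz": -10},
    {"jaw": 1, "tx": 0, "ty": 0, "tz": -2.2, "wx": 0, "wy": 0, "wz": -10},
    {"jaw": 1, "tx": 0, "ty": 0, "tz": -2.2, "wx": 0, "wy": 0, "wz": -10},
    {"jaw": 1, "tx": 0, "ty": 0, "tz": -2.2, "wx": 0, "wy": 0, "wz": -10},
    {"jaw": 1, "tx": 0, "ty": 0, "tz": -2.2, "wx": 0, "wy": 0, "wz": -10},
    {"jaw": 1, "tx": 0, "ty": 0, "tz": -2.2, "wx": 0, "wy": 0, "wz": -10},
    {"jaw": 1, "tx": -1.1, "ty": 5.3, "tz": 0, "wx": 0, "wy": 0, "wz": 0},
    {"jaw": 1, "tx": -1.1, "ty": 5.3, "tz": 0, "wx": 0, "wy": 0, "wz": 0},
    {"jaw": 1, "tx": -1.1, "ty": 5.3, "tz": 0, "wx": 0, "wy": 0, "wz": 0},
    {"jaw": 1, "tx": -1.1, "ty": 5.3, "tz": 0, "wx": 0, "wy": 0, "wz": 0},
    {"jaw": 1, "tx": -1.1, "ty": 5.3, "tz": 0, "wx": 0, "wy": 0, "wz": 0},
    {"jaw": 1, "tx": -1.1, "ty": 5.3, "tz": 0, "wx": 0, "wy": 0, "wz": 0},
    {"jaw": 1, "tx": -1.1, "ty": 5.3, "tz": 0, "wx": 0, "wy": 0, "wz": 0},
    {"jaw": 1, "tx": -1.1, "ty": 5.3, "tz": 0, "wx": 0, "wy": 0, "wz": 0},
    {"jaw": 1, "tx": 0, "ty": 0, "tz": 0, "wx": 0, "wy": 0, "wz": 0},
  ],
)

```text
clock: 11.28
tcp_pos: [0.6419, 0.2008, 0.4757]
orientation: [-0.0, -0.033, 0.999, 0.0]
wrist_force: [-0.6, -0.3, 0.2]
finger_gap: 0.0853
```

```bash
python3 - <<'E'
from h import *
rep(); cal,im=look("wrist","w6"); cv2.imwrite("pics/w6b.png",cv2.resize(im,(800,600)))
E
```

```text
t 11.28 tcp [0.6419 0.2008 0.4757] x [-0.998 -0.065  0.001] y [-0.065  0.998  0.001] z [-0.001  0.001 -1.   ] gap 0.0853 F [-0.6 -0.3  0.2] j [0.18 0.52 0.54 1.58 0.   0.12]
```

View pics/w6b.png

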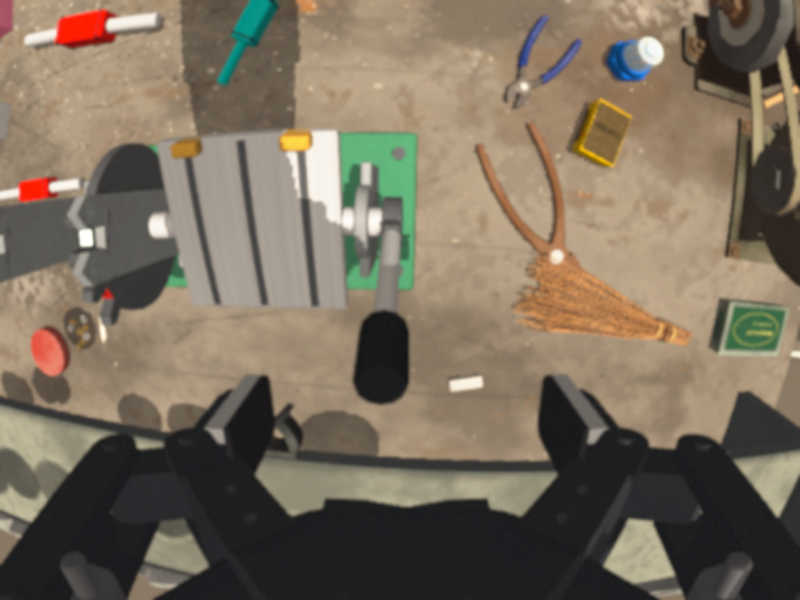

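```bash
python3 - <<'E'
from h import *
cal=dict(np.load("pics/w6.npz"))
f=lambda u,v,z: wplane(cal,(u*.64,v*.64),z).round(4)
print("end",f(382,373,.271), "near end of grip",f(384,320,.232), "stops",f(296,140,.156),f(186,148,.156),"base corner L",f(416,132,.012),f(413,289,.012),f(185,288,.012))
J=np.array([.6055,.0942]); 
for yaw in (.06,):
  c,s=np.cos(yaw),np.sin(yaw); W=lambda x,y,z: np.array([J[0]+c*x-s*y,J[1]+s*x+c*y,z])
  for q in ((.055,.098,.271),(.0407,.098,.232),(-.05,.038,.156),(-.05,-.038,.156),(-.075,.117,.012),(.075,.117,.012)): print(q,W(*q).round(4),(wproj(cal,W(*q))/.64).round(1))
E
```

```text
end [0.6521 0.1912 0.271 ] near end of grip [0.6414 0.1898 0.232 ] stops [0.5519 0.126  0.156 ] [0.5559 0.0493 0.156 ] base corner L [0.5282 0.2024 0.012 ] [0.6764 0.2096 0.012 ] [ 0.6891 -0.0256  0.012 ]
(0.055, 0.098, 0.271) [0.6545 0.1953 0.271 ] [391.8 379. ]
(0.0407, 0.098, 0.232) [0.6403 0.1945 0.232 ] [393.9 318.3]
(-0.05, 0.038, 0.156) [0.5533 0.1291 0.156 ] [300.8 142.3]
(-0.05, -0.038, 0.156) [0.5579 0.0533 0.156 ] [191.  150.7]
(-0.075, 0.117, 0.012) [0.5236 0.2065 0.012 ] [420.7 127.5]
(0.075, 0.117, 0.012) [0.6733 0.2155 0.012 ] [419.4 286.3]
```

>>> carry_out(
  force=25,
  motion=[
    {"jaw": 1, "tx": -0.35, "ty": -1, "tz": 0.7, "wx": 0, "wy": 0, "wz": 0},
    {"jaw": 1, "tx": 0, "ty": 0, "tz": 2, "wx": 0, "wy": 0, "wz": 0},
    {"jaw": 1, "tx": 0, "ty": 0, "tz": 2, "wx": 0, "wy": 0, "wz": 0},
    {"jaw": 1, "tx": 0, "ty": 0, "tz": 1.5, "wx": 0, "wy": 0, "wz": 0},
    {"jaw": 1, "tx": 0, "ty": 0, "tz": 0.5, "wx": 0, "wy": 0, "wz": 0},
    {"jaw": -0.2, "tx": 0, "ty": 0, "tz": 0, "wx": 0, "wy": 0, "wz": 0},
    {"jaw": -1, "tx": 0, "ty": 0, "tz": 0, "wx": 0, "wy": 0, "wz": 0},
    {"jaw": -1, "tx": 0, "ty": 0, "tz": 0, "wx": 0, "wy": 0, "wz": 0},
    {"jaw": -1, "tx": 0, "ty": 0, "tz": 0, "wx": 0, "wy": 0, "wz": 0},
    {"jaw": -1, "tx": 0, "ty": 0, "tz": 0, "wx": 0, "wy": 0, "wz": 0},
  ],
)

```text
clock: 12.58
tcp_pos: [0.6461, 0.1896, 0.4109]
orientation: [0.001, -0.031, 1.0, 0.003]
wrist_force: [0.0, 8.8, 2.1]
finger_gap: 0.023
```

```bash
python3 - <<'E'
from h import *
rep(); cal,im=look("wrist","w7"); cv2.imwrite("pics/w7b.png",cv2.resize(im,(800,600)))
E
```

```text
t 12.57 tcp [0.6461 0.1896 0.4109] x [-0.998 -0.063 -0.003] y [-0.063  0.998  0.006] z [ 0.002  0.006 -1.   ] gap 0.023 F [0.  8.8 2.1] j [0.17 0.51 0.36 1.42 0.01 0.1 ]
```

View pics/w7b.png

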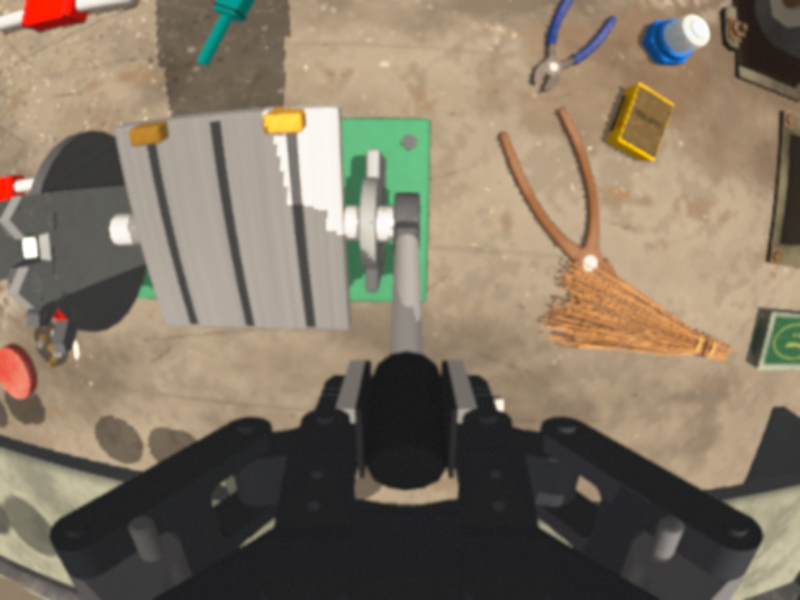

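>>> carry_out(
  motion=[
    {"jaw": -1, "tx": 0.95, "ty": 0, "tz": -0.31, "wx": 0, "wy": 0, "wz": 0},
    {"jaw": -1, "tx": 0.98, "ty": 0, "tz": -0.24, "wx": 0, "wy": 0, "wz": 0},
    {"jaw": -1, "tx": 0.99, "ty": 0, "tz": -0.18, "wx": 0, "wy": 0, "wz": 0},
    {"jaw": -1, "tx": 1, "ty": 0, "tz": -0.1, "wx": 0, "wy": 0, "wz": 0},
    {"jaw": -1, "tx": 1, "ty": 0, "tz": -0.04, "wx": 0, "wy": 0, "wz": 0},
    {"jaw": -1, "tx": 1, "ty": 0, "tz": 0.04, "wx": 0, "wy": 0, "wz": 0},
    {"jaw": -1, "tx": 1, "ty": 0, "tz": 0.1, "wx": 0, "wy": 0, "wz": 0},
    {"jaw": -1, "tx": 0.99, "ty": 0, "tz": 0.18, "wx": 0, "wy": 0, "wz": 0},
    {"jaw": -1, "tx": 0.98, "ty": 0, "tz": 0.24, "wx": 0, "wy": 0, "wz": 0},
    {"jaw": -1, "tx": 0.95, "ty": 0, "tz": 0.31, "wx": 0, "wy": 0, "wz": 0},
    {"jaw": -1, "tx": 0, "ty": 0, "tz": 0, "wx": 0, "wy": 0, "wz": 0},
    {"jaw": -1, "tx": 0, "ty": 0, "tz": 0, "wx": 0, "wy": 0, "wz": 0},
  ],
)

```text
clock: 14.12
tcp_pos: [0.5482, 0.181, 0.4098]
orientation: [0.0, -0.03, 1.0, -0.0]
wrist_force: [0.2, -0.3, -0.2]
finger_gap: -0.0
```

```bash
python3 - <<'E'
from h import *
rep(); cal,im=look("wrist","w8"); cv2.imwrite("pics/w8b.png",cv2.resize(im,(800,600)))
im=look("scene","s8")[1]; cv2.imwrite("pics/s8b.png",cv2.resize(im[125:245,200:340],None,fx=5,fy=5,interpolation=cv2.INTER_CUBIC))
E
```

```text
t 14.12 tcp [0.5482 0.181  0.4098] x [-0.998 -0.059 -0.   ] y [-0.059  0.998 -0.   ] z [ 0. -0. -1.] gap -0.0 F [ 0.2 -0.3 -0.2] j [ 0.18  0.32  0.06  1.32 -0.    0.12]
```

View pics/w8b.png

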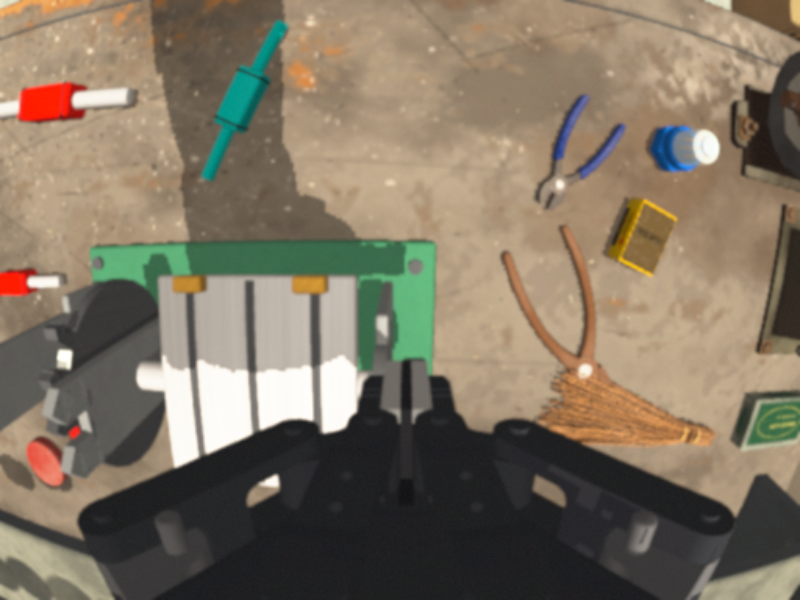

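View pics/s8b.png

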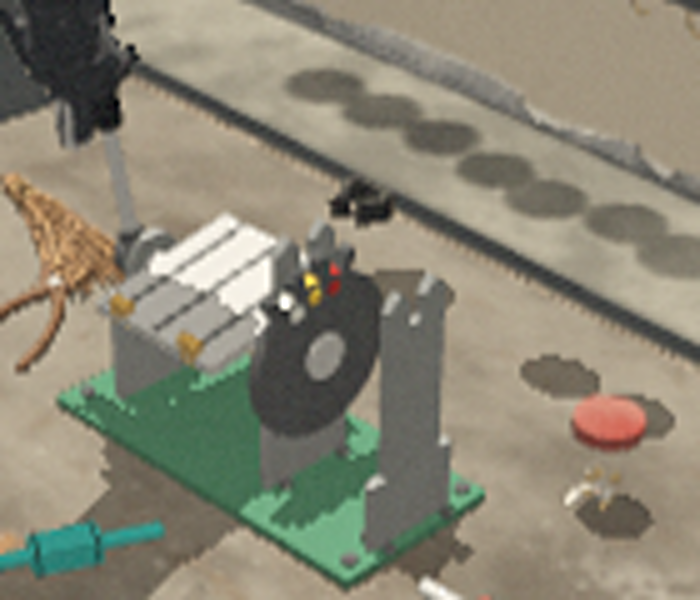

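>>> carry_out(
  motion=[
    {"jaw": -1, "tx": 0, "ty": 0, "tz": -3, "wx": 0, "wy": 0, "wz": 0},
    {"jaw": -1, "tx": 0, "ty": 0, "tz": -4, "wx": 0, "wy": 0, "wz": 0},
    {"jaw": -1, "tx": -4, "ty": 0.5, "tz": 0, "wx": 0, "wy": 0, "wz": 0},
    {"jaw": -1, "tx": -4, "ty": 0.5, "tz": 0, "wx": 0, "wy": 0, "wz": 0},
    {"jaw": -1, "tx": 0, "ty": 0, "tz": 0, "wx": 0, "wy": 0, "wz": 0},
  ],
)

```text
clock: 14.85
tcp_pos: [0.6298, 0.1958, 0.4769]
orientation: [-0.001, -0.029, 1.0, -0.0]
wrist_force: [0.4, 1.1, -0.6]
finger_gap: -0.0
```

```bash
python3 - <<'E'
from h import *
rep(); cal,im=look("wrist","w9"); cv2.imwrite("pics/w9b.png",cv2.resize(im,(800,600)))
E
```

```text
t 14.85 tcp [0.6298 0.1958 0.4769] x [-0.998 -0.059  0.002] y [-0.059  0.998 -0.   ] z [-0.002 -0.001 -1.   ] gap -0.0 F [ 0.4  1.1 -0.6] j [ 0.18  0.49  0.49  1.57 -0.    0.12]
```

View pics/w9b.png

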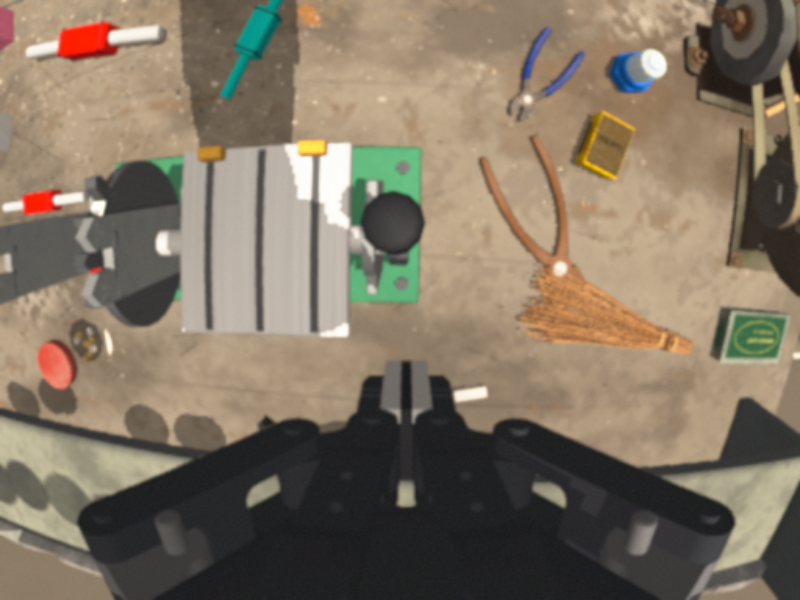

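```bash
python3 - <<'E'
from h import *
cal=dict(np.load("pics/w9.npz"))
f=lambda u,v,z: wplane(cal,(u*.64,v*.64),z).round(4)
p=f(393,222,.279); print(p)
J=np.array([.605,.0902]);d=p[:2]-J; xj=d@[np.cos(.06),np.sin(.06)]; print("jig",xj,d@[-np.sin(.06),np.cos(.06)], np.arcsin(xj/.161))
print(f(300,70,.03) , "base corners",f(421,148,.012),f(419,300,.012))
E
```

```text
[0.578  0.1874 0.279 ]
jig -0.02112291314844852 0.09864412065664686 -0.13157754917780254
[0.4622 0.0898 0.03  ] base corners [0.5301 0.2032 0.012 ] [0.6746 0.2103 0.012 ]
```

>>> carry_out(
  motion=[
    {"jaw": -1, "tx": 0, "ty": -0.7, "tz": 0, "wx": 0, "wy": 0, "wz": 0},
    {"jaw": -1, "tx": 0, "ty": 0, "tz": 2.5, "wx": 0, "wy": 0, "wz": 0},
    {"jaw": -1, "tx": 0, "ty": 0, "tz": 2.5, "wx": 0, "wy": 0, "wz": 0},
    {"jaw": -1, "tx": 0, "ty": 0, "tz": 0.9, "wx": 0, "wy": 0, "wz": 0},
    {"jaw": -1, "tx": 1, "ty": 0, "tz": 0, "wx": 0, "wy": 0, "wz": 0},
    {"jaw": -1, "tx": 0.8, "ty": 0, "tz": 0, "wx": 0, "wy": 0, "wz": 0},
    {"jaw": -1, "tx": 0.8, "ty": 0, "tz": 0, "wx": 0, "wy": 0, "wz": 0},
    {"jaw": -1, "tx": 0.8, "ty": 0, "tz": 0, "wx": 0, "wy": 0, "wz": 0},
    {"jaw": -1, "tx": 0.6, "ty": 0, "tz": 0, "wx": 0, "wy": 0, "wz": 0},
    {"jaw": -1, "tx": 0.4, "ty": 0, "tz": 0, "wx": 0, "wy": 0, "wz": 0},
    {"jaw": -1, "tx": 0, "ty": 0, "tz": 0, "wx": 0, "wy": 0, "wz": 0},
  ],
)

```text
clock: 16.27
tcp_pos: [0.5833, 0.1864, 0.4208]
orientation: [-0.0, -0.03, 1.0, 0.0]
wrist_force: [1.0, -0.2, -0.1]
finger_gap: 0.0003
```

```bash
python3 - <<'E'
from h import *
rep(); cal,im=look("wrist","w10"); cv2.imwrite("pics/w10b.png",cv2.resize(im,(800,600)))
im=look("scene","s10")[1]; cv2.imwrite("pics/s10b.png",cv2.resize(im[125:245,200:340],None,fx=5,fy=5,interpolation=cv2.INTER_CUBIC))
E
```

```text
t 16.27 tcp [0.5833 0.1864 0.4208] x [-0.998 -0.06   0.   ] y [-0.06   0.998  0.   ] z [-0.  0. -1.] gap 0.0003 F [ 1.  -0.2 -0.1] j [0.18 0.38 0.19 1.37 0.   0.12]
```

View pics/w10b.png

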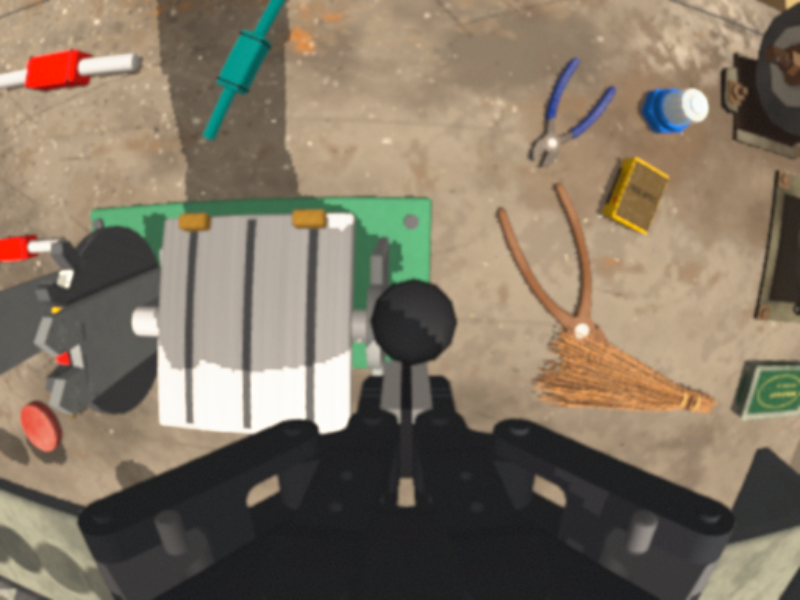

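View pics/s10b.png

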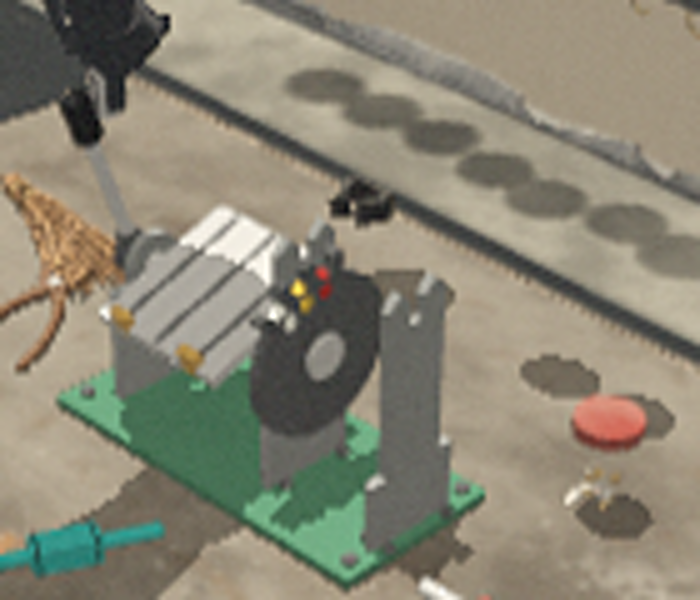

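```bash
cat >> h.py <<'E'
def lev(cal,u,v):
    J=np.array([.605,.0902]);th=.2
    for _ in range(5):
        p=wplane(cal,(u*.64,v*.64),.12+.161*np.cos(th)); d=p[:2]-J; xj=d@[np.cos(.06),np.sin(.06)]; th=np.arcsin(-xj/.161)
    return p,xj,th
E
python3 - <<'E'
from h import *
cal=dict(np.load("pics/w10.npz")); print(lev(cal,415,321))
print(lev(dict(np.load("pics/w9.npz")),393,222))
print("initial",lev(dict(np.load("pics/w6.npz")),382,373))
cal=dict(np.load("pics/w6.npz"));f=lambda u,v,z: wplane(cal,(u*.64,v*.64),z).round(4)
E
```

```text
(array([0.55277831, 0.18626835, 0.27417907]), np.float64(-0.046367075022652346), np.float64(0.2921316921428986))
(array([0.57795525, 0.18743699, 0.27960272]), np.float64(-0.021165363769460224), np.float64(0.1318435212965311))
initial (array([0.65156973, 0.19123228, 0.27218681]), np.float64(0.05254422859817682), np.float64(-0.332451915933981))
```

>>> carry_out(
  motion=[
    {"jaw": -1, "tx": 0.4, "ty": 0, "tz": 0, "wx": 0, "wy": 0, "wz": 0},
    {"jaw": -1, "tx": 0.4, "ty": 0, "tz": 0, "wx": 0, "wy": 0, "wz": 0},
    {"jaw": -1, "tx": 0, "ty": 0, "tz": 0, "wx": 0, "wy": 0, "wz": 0},
  ],
)

```text
clock: 16.75
tcp_pos: [0.5753, 0.1858, 0.4207]
orientation: [-0.0, -0.03, 1.0, -0.0]
wrist_force: [1.4, -0.8, -0.8]
finger_gap: 0.0002
```

```bash
python3 - <<'E'
from h import *
rep(); cal,im=look("wrist","w11"); cv2.imwrite("pics/w11b.png",cv2.resize(im,(800,600)))
im=look("scene","s11")[1]; cv2.imwrite("pics/s11b.png",cv2.resize(im[125:245,200:340],None,fx=5,fy=5,interpolation=cv2.INTER_CUBIC))
E
```

```text
t 16.75 tcp [0.5753 0.1858 0.4207] x [-0.998 -0.06   0.   ] y [-0.06   0.998 -0.   ] z [-0. -0. -1.] gap 0.0002 F [ 1.4 -0.8 -0.8] j [0.18 0.37 0.16 1.37 0.   0.12]
```

View pics/w11b.png

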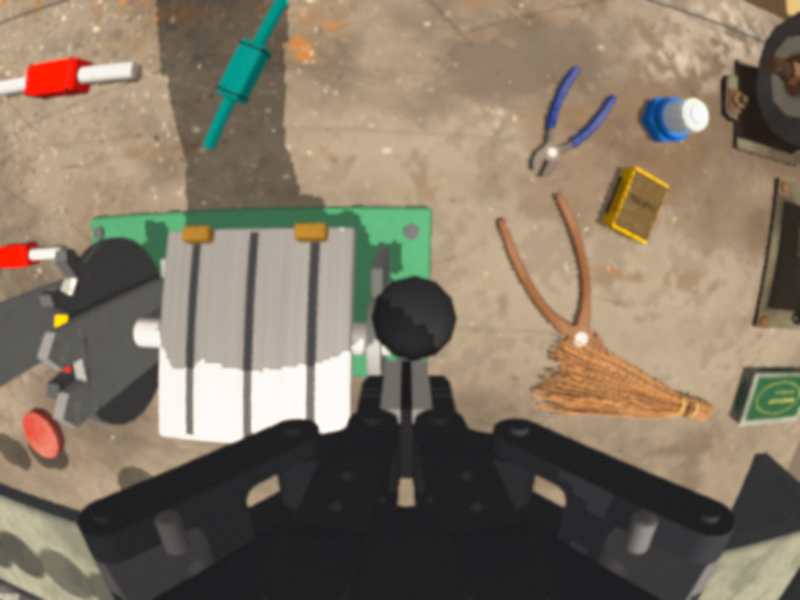

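View pics/s11b.png

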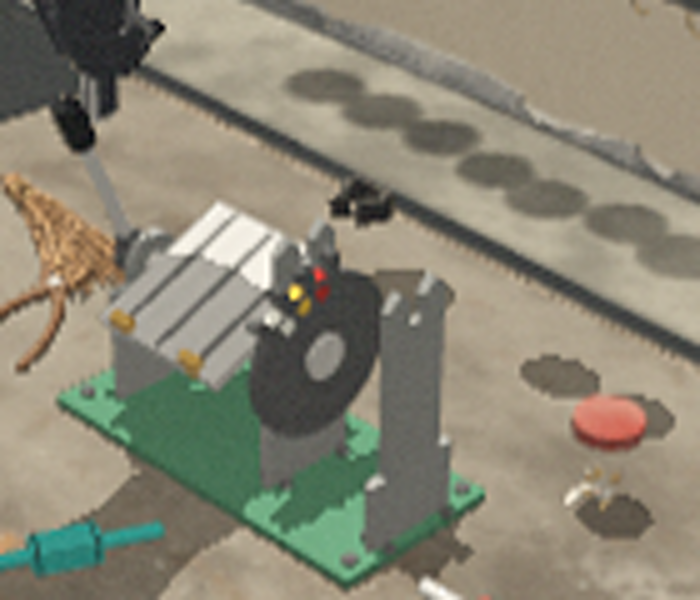

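```bash
cat >> h.py <<'E'
JR=np.array([[np.cos(.06),np.sin(.06),0],[-np.sin(.06),np.cos(.06),0],[0,0,1]]); JO=np.array([.605,.0902,0])
def jigplane(o,d,y):
    o=JR@(o-JO); d=JR@d; return o+d*(y-o[1])/d[1]
E
python3 - <<'E'
from h import *
cal=dict(np.load("pics/w11.npz")); print(lev(cal,415,318))
def stopang(q): # stop outer top middle, level at x=-63,z=137 rel jig-> angle rel axis
    a=np.arctan2(q[2]-.12,-q[0]); return np.arctan2(.017,.063)-a, np.hypot(q[0],q[2]-.12)
for n,a,b in (("s11",(122,319),(191,360)),("s10",(121,315),(190,356))):
    for y,p in ((.038,a),(-.038,b)):
        q=jigplane(*ray("scene",(200+p[0]/5,125+p[1]/5)),y); print(n,q.round(4),stopang(q))
im0=((130,264),(197,304))
for y,p in zip((.038,-.038),im0):
    q=jigplane(*ray("scene",(200+p[0]/5,125+p[1]/5)),y); print("init",q.round(4),stopang(q))
E
```

```text
(array([0.54470526, 0.18581896, 0.27151308]), np.float64(-0.05445254689938258), np.float64(0.3450190206089595))
s11 [-0.0635  0.038   0.1119] (np.float64(0.3902134451371751), np.float64(0.06399779265218153))
s11 [-0.0638 -0.038   0.1103] (np.float64(0.41441939411829576), np.float64(0.06452143832888815))
s10 [-0.0642  0.038   0.1158] (np.float64(0.3290889537863365), np.float64(0.06436143364840174))
s10 [-0.0646 -0.038   0.1142] (np.float64(0.3535193713520331), np.float64(0.06487614541016092))
init [-0.0528  0.038   0.1552] (np.float64(-0.3250565456545719), np.float64(0.06345568725371492))
init [-0.056  -0.038   0.1548] (np.float64(-0.2921324809743639), np.float64(0.0659349195071487))
```

>>> carry_out(
  motion=[
    {"jaw": -1, "tx": -1, "ty": 0, "tz": 0, "wx": 0, "wy": 0, "wz": 0},
    {"jaw": -1, "tx": -1, "ty": 0, "tz": -3, "wx": 0, "wy": 0, "wz": 0},
    {"jaw": -1, "tx": 0, "ty": 0, "tz": -3, "wx": 0, "wy": 0, "wz": 0},
    {"jaw": -1, "tx": 0.5, "ty": -5.2, "tz": 0, "wx": 0, "wy": 0, "wz": 0},
    {"jaw": 1, "tx": 0.5, "ty": -5.2, "tz": 0, "wx": 0, "wy": 0, "wz": 0},
    {"jaw": 1, "tx": 0.5, "ty": -5.2, "tz": 0, "wx": 0, "wy": 0, "wz": 0},
    {"jaw": 1, "tx": 0.5, "ty": -5.2, "tz": 0, "wx": 0, "wy": 0, "wz": 0},
    {"jaw": 1, "tx": 0.5, "ty": -5.2, "tz": 0, "wx": 0, "wy": 0, "wz": 0},
    {"jaw": 1, "tx": 0.5, "ty": -5.2, "tz": 0, "wx": 0, "wy": 0, "wz": 0},
    {"jaw": 1, "tx": 0.5, "ty": -5.2, "tz": 0, "wx": 0, "wy": 0, "wz": 0},
    {"jaw": 1, "tx": 0.5, "ty": -5.2, "tz": 0, "wx": 0, "wy": 0, "wz": 0},
    {"jaw": 1, "tx": 0, "ty": 0, "tz": 2, "wx": 0, "wy": 0, "wz": 10},
    {"jaw": 1, "tx": 0, "ty": 0, "tz": 2, "wx": 0, "wy": 0, "wz": 10},
    {"jaw": 1, "tx": 0, "ty": 0, "tz": 2, "wx": 0, "wy": 0, "wz": 10},
    {"jaw": 1, "tx": 0, "ty": 0, "tz": 2, "wx": 0, "wy": 0, "wz": 10},
    {"jaw": 1, "tx": 0, "ty": 0, "tz": 2, "wx": 0, "wy": 0, "wz": 10},
    {"jaw": 1, "tx": 0, "ty": 0, "tz": 2, "wx": 0, "wy": 0, "wz": 10},
    {"jaw": 1, "tx": 0, "ty": 0, "tz": 2, "wx": 0, "wy": 0, "wz": 10},
    {"jaw": 1, "tx": 0, "ty": 0, "tz": 2, "wx": 0, "wy": 0, "wz": 10},
    {"jaw": 1, "tx": 0, "ty": 0, "tz": 2, "wx": 0, "wy": 0, "wz": 10},
  ],
)

```text
clock: 19.35
tcp_pos: [0.5809, -0.2307, 0.2997]
orientation: [-0.0, 0.688, 0.726, 0.0]
wrist_force: [0.8, 0.5, -0.7]
finger_gap: 0.0852
```

```bash
python3 - <<'E'
from h import *
p,M,s=rep(); cal,im=look("wrist","w12"); cv2.imwrite("pics/w12b.png",cv2.resize(im,(800,600)))
hsv=cv2.cvtColor(im,cv2.COLOR_BGR2HSV); m=red(hsv).astype(np.uint8); m[:,:200]=0; m[:,340:]=0
cs,_=cv2.findContours(m,cv2.RETR_EXTERNAL,cv2.CHAIN_APPROX_NONE); k=max(cs,key=cv2.contourArea); r=cv2.minAreaRect(k); print(r)
q=wplane(cal,r[0],.024); b=[wplane(cal,x,.024) for x in cv2.boxPoints(r)]; print(q,np.round(b,4))
print("delta tool cm",(M.T@(np.array([q[0],q[1],.178])-p)*100).round(2))
E
```

```text
t 19.35 tcp [ 0.5809 -0.2307  0.2997] x [-0.054  0.999  0.001] y [ 0.999  0.054 -0.001] z [-0.001  0.001 -1.   ] gap 0.0852 F [ 0.8  0.5 -0.7] j [-0.51  0.46 -0.    1.11  0.    1.01]
((257.5, 196.0), (27.0, 60.0), 0.0)
[ 0.57944983 -0.2317164   0.024     ] [[ 0.5689 -0.2598  0.024 ]
 [ 0.5668 -0.2064  0.024 ]
 [ 0.5894 -0.2052  0.024 ]
 [ 0.5928 -0.2585  0.024 ]]
delta tool cm [-0.1  -0.14 12.17]
```

View pics/w12b.png

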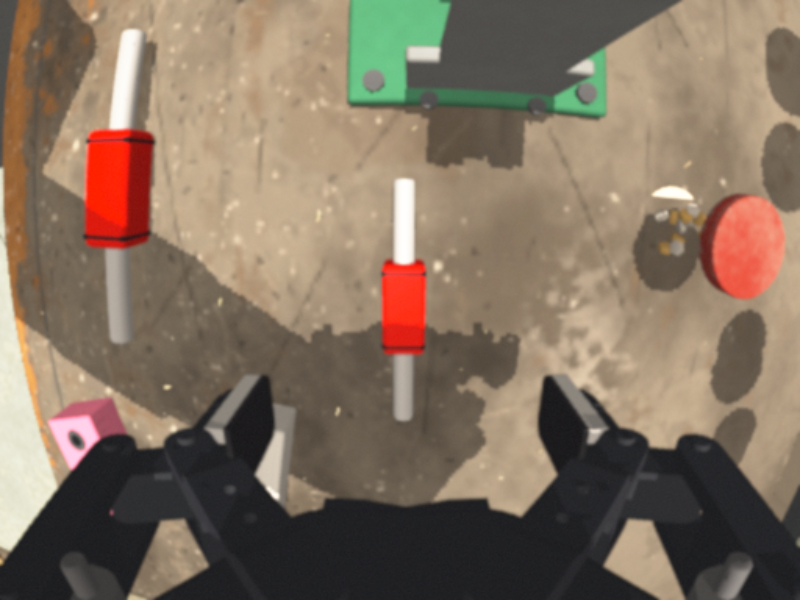

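>>> carry_out(
  force=60,
  motion=[
    {"jaw": 1, "tx": -0.1, "ty": -0.14, "tz": 3, "wx": 0, "wy": 0, "wz": -0.3},
    {"jaw": 1, "tx": 0, "ty": 0, "tz": 4, "wx": 0, "wy": 0, "wz": 0},
    {"jaw": 1, "tx": 0, "ty": 0, "tz": 3, "wx": 0, "wy": 0, "wz": 0},
    {"jaw": 1, "tx": 0, "ty": 0, "tz": 1.6, "wx": 0, "wy": 0, "wz": 0},
    {"jaw": 0, "tx": 0, "ty": 0, "tz": 0.4, "wx": 0, "wy": 0, "wz": 0},
    {"jaw": -1, "tx": 0, "ty": 0, "tz": 0, "wx": 0, "wy": 0, "wz": 0},
    {"jaw": -1, "tx": 0, "ty": 0, "tz": 0, "wx": 0, "wy": 0, "wz": 0},
    {"jaw": -1, "tx": 0, "ty": 0, "tz": 0, "wx": 0, "wy": 0, "wz": 0},
    {"jaw": -1, "tx": 0, "ty": 0, "tz": 0, "wx": 0, "wy": 0, "wz": 0},
    {"jaw": -1, "tx": 0, "ty": 0, "tz": 0, "wx": 0, "wy": 0, "wz": 0},
  ],
)

```text
clock: 20.65
tcp_pos: [0.5799, -0.2319, 0.1823]
orientation: [0.001, 0.684, 0.73, 0.0]
wrist_force: [0.6, 0.3, 7.1]
finger_gap: 0.0225
```

>>> carry_out(
  motion=[
    {"jaw": -1, "tx": 0, "ty": 0, "tz": -1, "wx": 0, "wy": 0, "wz": 0},
    {"jaw": -1, "tx": 0, "ty": 0, "tz": -4, "wx": 0, "wy": 0, "wz": 0},
    {"jaw": -1, "tx": 0, "ty": 0, "tz": -5, "wx": 0, "wy": 0, "wz": 0},
    {"jaw": -1, "tx": 0, "ty": 0, "tz": -5, "wx": 0, "wy": 0, "wz": 0},
    {"jaw": -1, "tx": 0, "ty": 0, "tz": -5, "wx": 0, "wy": 0, "wz": 0},
    {"jaw": -1, "tx": 0, "ty": 0, "tz": -4, "wx": 0, "wy": 0, "wz": 0},
    {"jaw": -1, "tx": 0, "ty": 0, "tz": -2.2, "wx": 0, "wy": 0, "wz": 0},
    {"jaw": -1, "tx": 2, "ty": 0.5, "tz": 0, "wx": 0, "wy": 0, "wz": 0},
    {"jaw": -1, "tx": 3.6, "ty": 0.9, "tz": 0, "wx": 0, "wy": 0, "wz": 0},
    {"jaw": -1, "tx": 3.6, "ty": 0.9, "tz": 0, "wx": 0, "wy": 0, "wz": 0},
    {"jaw": -1, "tx": 3.6, "ty": 0.9, "tz": 0, "wx": 0, "wy": 0, "wz": 0},
    {"jaw": -1, "tx": 3.6, "ty": 0.9, "tz": 0, "wx": 0, "wy": 0, "wz": 0},
    {"jaw": -1, "tx": 1.7, "ty": 0.4, "tz": 0, "wx": 0, "wy": 0, "wz": 0},
    {"jaw": -1, "tx": 0, "ty": 0, "tz": 0, "wx": 0, "wy": 0, "wz": 0},
  ],
)

```text
clock: 22.4
tcp_pos: [0.6123, -0.0466, 0.4418]
orientation: [-0.001, 0.683, 0.731, -0.0]
wrist_force: [-0.2, -1.4, -2.5]
finger_gap: 0.0226
```

```bash
python3 - <<'E'
from h import *
p,M,s=rep(); cal,im=look("wrist","w13"); cv2.imwrite("pics/w13b.png",cv2.resize(im,(800,600)))
print("to seat tcp cm",(M.T@(np.array([.6139,-.0493,.365])-p)*100).round(2))
im=look("scene","s13")[1]; cv2.imwrite("pics/s13b.png",cv2.resize(im[105:225,210:350],None,fx=5,fy=5,interpolation=cv2.INTER_CUBIC))
E
```

```text
t 22.4 tcp [ 0.6123 -0.0466  0.4418] x [-0.068  0.998  0.   ] y [ 0.998  0.068 -0.002] z [-0.002  0.    -1.   ] gap 0.0226 F [-0.2 -1.4 -2.5] j [-0.21  0.39  0.24  1.43 -0.    1.3 ]
to seat tcp cm [-0.28  0.16  7.68]
```

View pics/w13b.png

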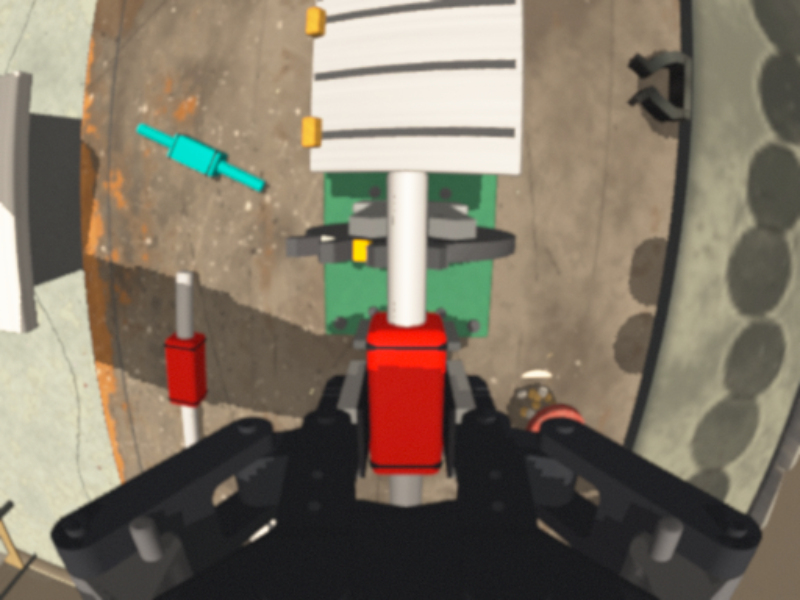

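View pics/s13b.png

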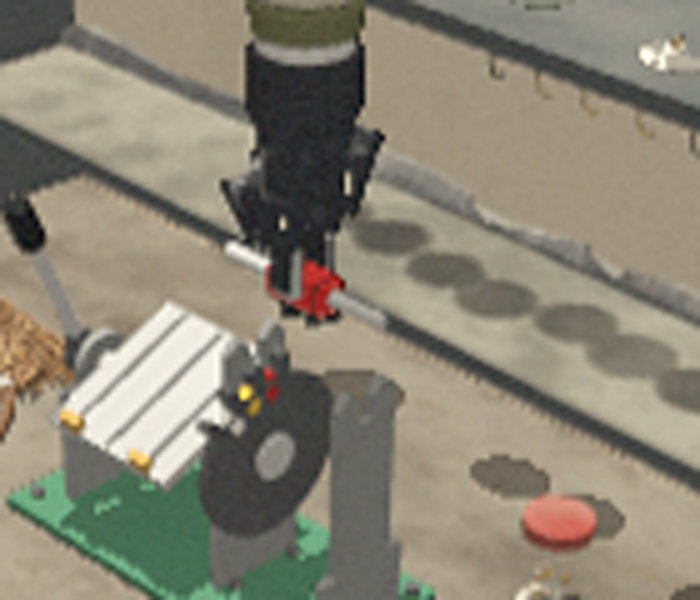

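>>> carry_out(
  motion=[
    {"jaw": -1, "tx": -0.3, "ty": 0.16, "tz": 0, "wx": 0, "wy": 0, "wz": 0.4},
    {"jaw": -1, "tx": 0, "ty": 0, "tz": 2, "wx": 0, "wy": 0, "wz": 0},
    {"jaw": -1, "tx": 0, "ty": 0, "tz": 2, "wx": 0, "wy": 0, "wz": 0},
    {"jaw": -1, "tx": 0, "ty": 0, "tz": 0.6, "wx": 0, "wy": 0, "wz": 0},
    {"jaw": -1, "tx": 0, "ty": 0, "tz": 0, "wx": 0, "wy": 0, "wz": 0},
  ],
)

```text
clock: 23.12
tcp_pos: [0.6141, -0.0517, 0.3966]
orientation: [-0.0, 0.687, 0.727, -0.0]
wrist_force: [0.5, 0.2, -1.5]
finger_gap: 0.0225
```

```bash
python3 - <<'E'
from h import *
p,M,s=rep(); cal,im=look("wrist","w14"); cv2.imwrite("pics/w14b.png",cv2.resize(im,(800,600)))
print("to seat tcp cm",(M.T@(np.array([.6139,-.0497,.365])-p)*100).round(2))
im=look("scene","s14")[1]; cv2.imwrite("pics/s14b.png",cv2.resize(im[135:215,230:310],None,fx=7,fy=7,interpolation=cv2.INTER_CUBIC))
E
```

```text
t 23.12 tcp [ 0.6141 -0.0517  0.3966] x [-0.057  0.998  0.   ] y [ 0.998  0.057 -0.001] z [-0.001  0.    -1.   ] gap 0.0225 F [ 0.5  0.2 -1.5] j [-0.21  0.4   0.15  1.32  0.    1.3 ]
to seat tcp cm [ 0.2  -0.01  3.16]
```

View pics/w14b.png

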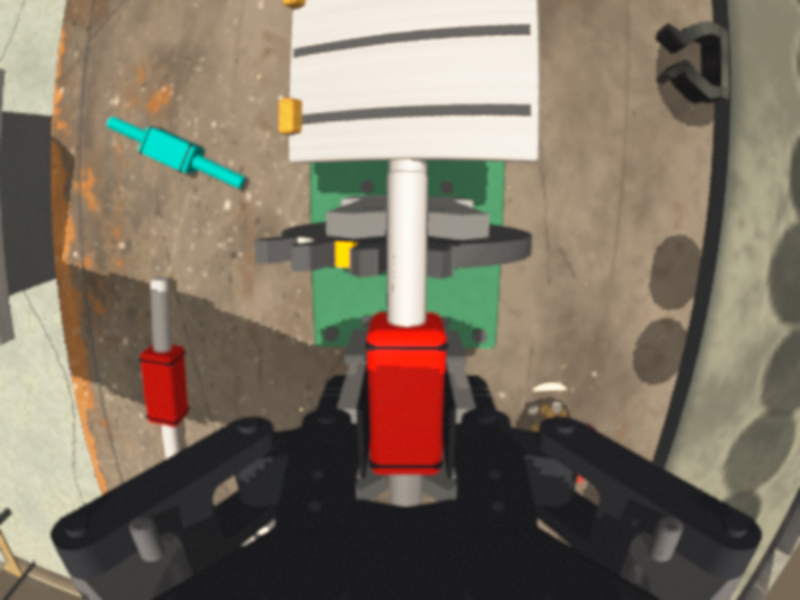

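View pics/s14b.png

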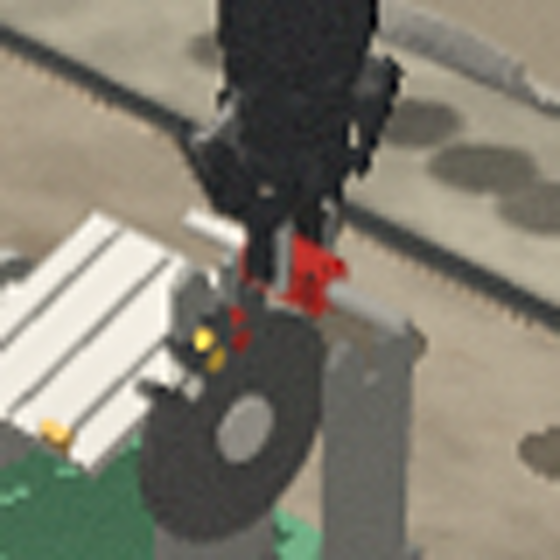

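>>> carry_out(
  motion=[
    {"jaw": -1, "tx": 0.15, "ty": 0, "tz": 0.8, "wx": 0, "wy": 0, "wz": 0},
    {"jaw": -1, "tx": 0, "ty": 0, "tz": 0.8, "wx": 0, "wy": 0, "wz": 0},
    {"jaw": -1, "tx": 0, "ty": 0, "tz": 0.6, "wx": 0, "wy": 0, "wz": 0},
    {"jaw": -1, "tx": 0, "ty": 0, "tz": 0.4, "wx": 0, "wy": 0, "wz": 0},
    {"jaw": -1, "tx": 0, "ty": 0, "tz": 0.3, "wx": 0, "wy": 0, "wz": 0},
    {"jaw": -1, "tx": 0, "ty": 0, "tz": 0, "wx": 0, "wy": 0, "wz": 0},
  ],
)

```text
clock: 23.98
tcp_pos: [0.614, -0.0494, 0.3675]
orientation: [-0.0, 0.686, 0.727, -0.0]
wrist_force: [-1.1, -0.2, -2.9]
finger_gap: 0.0225
```

Almost at seat height with no force; continuing down gently.

>>> carry_out(
  motion=[
    {"jaw": -1, "tx": 0, "ty": 0, "tz": 0.2, "wx": 0, "wy": 0, "wz": 0},
    {"jaw": -1, "tx": 0, "ty": 0, "tz": 0.2, "wx": 0, "wy": 0, "wz": 0},
    {"jaw": -1, "tx": 0, "ty": 0, "tz": 0.2, "wx": 0, "wy": 0, "wz": 0},
    {"jaw": -1, "tx": 0, "ty": 0, "tz": 0, "wx": 0, "wy": 0, "wz": 0},
  ],
)

```text
clock: 24.48
tcp_pos: [0.6134, -0.0493, 0.3649]
orientation: [0.001, 0.686, 0.727, 0.0]
wrist_force: [-8.4, 1.0, 14.9]
finger_gap: 0.0226
```

```bash
python3 - <<'E'
from h import *
p,M,s=rep(); cal,im=look("wrist","w15"); cv2.imwrite("pics/w15b.png",cv2.resize(im,(800,600)))
im=look("scene","s15")[1]; cv2.imwrite("pics/s15b.png",cv2.resize(im[135:215,230:310],None,fx=7,fy=7,interpolation=cv2.INTER_CUBIC))
E
```

```text
t 24.48 tcp [ 0.6134 -0.0493  0.3649] x [-0.058  0.998 -0.001] y [0.998 0.058 0.002] z [ 0.002 -0.001 -1.   ] gap 0.0226 F [-8.4  1.  14.9] j [-0.21  0.4   0.08  1.24 -0.    1.3 ]
```

View pics/w15b.png

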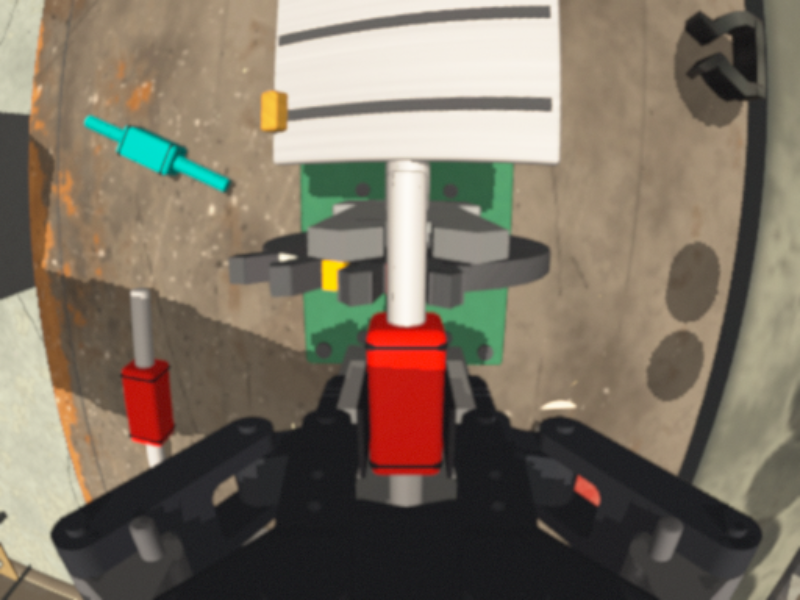

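View pics/s15b.png

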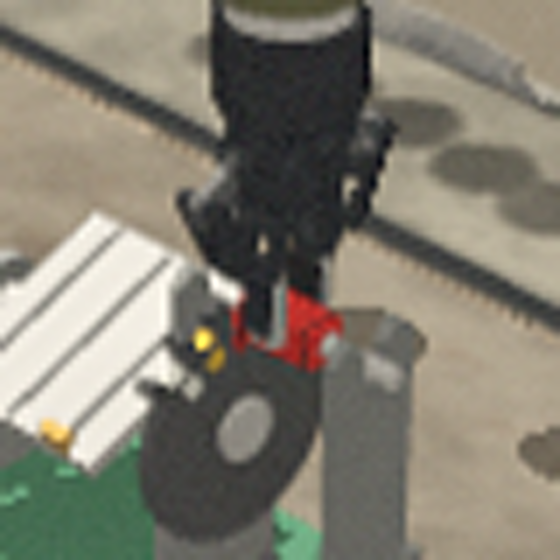

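>>> carry_out(
  motion=[
    {"jaw": 0, "tx": 0, "ty": 0, "tz": 0, "wx": 0, "wy": 0, "wz": 0},
    {"jaw": 0.3, "tx": 0, "ty": 0, "tz": 0, "wx": 0, "wy": 0, "wz": 0},
    {"jaw": 1, "tx": 0, "ty": 0, "tz": -0.5, "wx": 0, "wy": 0, "wz": 0},
    {"jaw": 1, "tx": 0, "ty": 0, "tz": -2.5, "wx": 0, "wy": 0, "wz": 0},
    {"jaw": 1, "tx": 0, "ty": 0, "tz": -3.5, "wx": 0, "wy": 0, "wz": 0},
    {"jaw": 1, "tx": 0, "ty": 0, "tz": -3.2, "wx": 0, "wy": 0, "wz": 0},
  ],
)

```text
clock: 25.32
tcp_pos: [0.6142, -0.0495, 0.4598]
orientation: [0.0, 0.686, 0.727, 0.0]
wrist_force: [0.2, -0.0, -0.4]
finger_gap: 0.0853
```

```bash
python3 - <<'E'
from h import *
p,M,s=rep(); cal,im=look("wrist","w16"); cv2.imwrite("pics/w16b.png",cv2.resize(im,(800,600)))
im2=look("scene","s16")[1]; cv2.imwrite("pics/s16b.png",cv2.resize(im2[125:245,200:340],None,fx=5,fy=5,interpolation=cv2.INTER_CUBIC))
def H(im):
    hsv=cv2.cvtColor(im,cv2.COLOR_BGR2HSV); m=red(hsv).astype(np.uint8); m[:,:240]=0; m[:,300:]=0
    cs,_=cv2.findContours(m,cv2.RETR_EXTERNAL,cv2.CHAIN_APPROX_NONE); return cv2.minAreaRect(max(cs,key=cv2.contourArea))
r=H(im); print(r, wplane(cal,r[0],.207))
for n in ("s16","scene0"): print(n,[c for c in comps(cv2.imread(f"pics/{n}.png"),red)[0] if c[1][1]<200 and c[1][0]<300])
E
```

```text
t 25.32 tcp [ 0.6142 -0.0495  0.4598] x [-0.058  0.998  0.   ] y [0.998 0.058 0.   ] z [ 0.  0. -1.] gap 0.0853 F [ 0.2 -0.  -0.4] j [-0.21  0.39  0.29  1.47  0.    1.3 ]
((259.0, 201.5), (65.0, 30.0), 90.0) [ 0.61429516 -0.04882201  0.207     ]
s16 [([263, 176, 16, 12, 106], [270.08, 180.92])]
scene0 [([264, 176, 15, 12, 101], [270.49, 180.97])]
```

View pics/w16b.png

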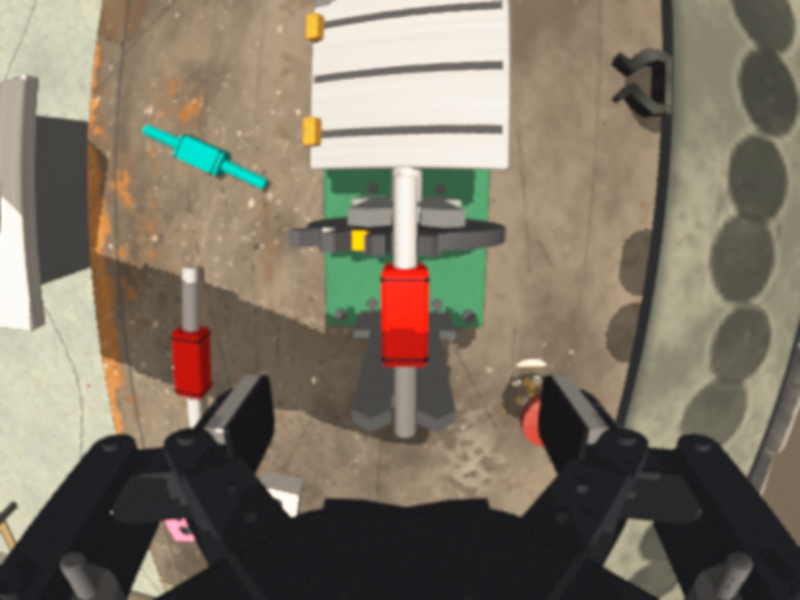

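View pics/s16b.png

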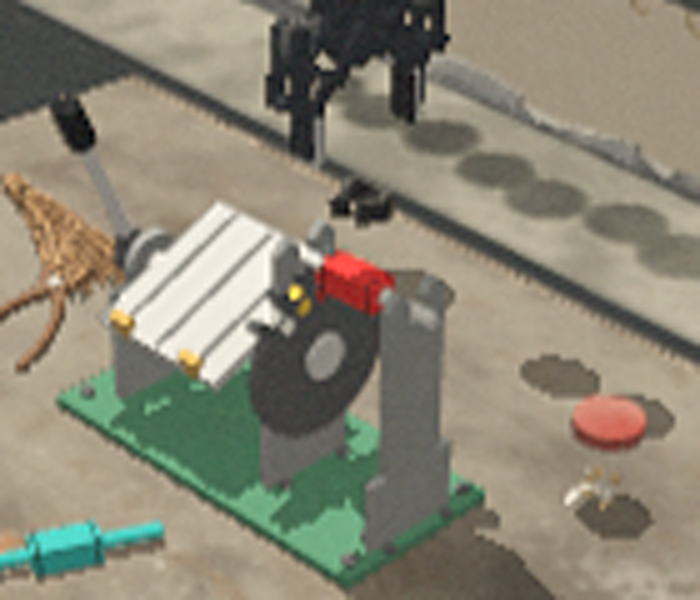

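```bash
python3 - <<'E'
from h import *
cal=dict(np.load("pics/w16.npz"));im=cv2.imread("pics/w16.png")
cv2.imwrite("pics/w16c.png",cv2.resize(im[100:290,190:330],None,fx=4,fy=4,interpolation=cv2.INTER_CUBIC)[:600])
E
```

```text
(no output)
```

View pics/w16c.png

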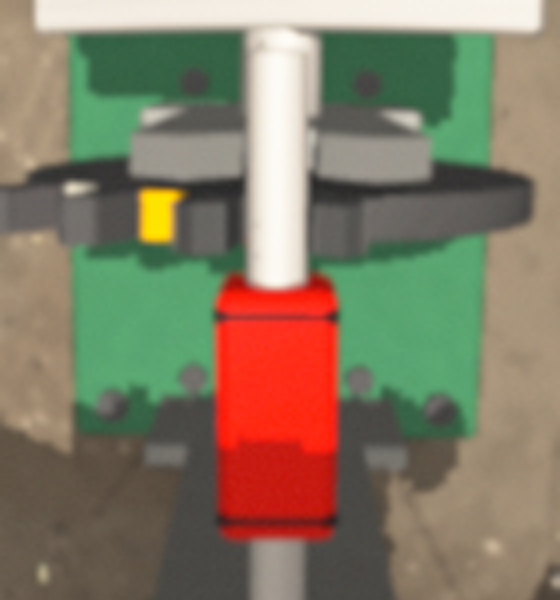

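```bash
python3 - <<'E'
from h import *
cal=dict(np.load("pics/w16.npz"))
g=lambda x,y,z:(JR@(wplane(cal,(190+x/4,100+y/4),z)-JO)*1000).round(1)
for x in (190,380): print("plate edges",g(x,132,.215),g(x,180,.215))
print("handle ends",g(278,318,.207),g(278,521,.207),"rod end",g(278,30,.195))
print("wheel",g(210,200,.205),g(210,250,.205))
E
```

```text
plate edges [-14.3 -85.7 215. ] [-14.4 -94.4 215. ]
plate edges [ 19.8 -85.8 215. ] [ 19.9 -94.5 215. ]
handle ends [   1.4 -121.8  207. ] [   1.3 -163.5  207. ] rod end [  1.5 -66.9 195. ]
wheel [-11.4 -99.3 205. ] [ -11.6 -108.9  205. ]
```

>>> carry_out(
  motion=[
    {"jaw": 1, "tx": -4.6, "ty": -2.2, "tz": 0, "wx": 0, "wy": 0, "wz": 0},
    {"jaw": 1, "tx": -4.6, "ty": -2.2, "tz": 0, "wx": 0, "wy": 0, "wz": 0},
    {"jaw": 1, "tx": -4.6, "ty": -2.2, "tz": 0, "wx": 0, "wy": 0, "wz": 0},
    {"jaw": 1, "tx": -4.6, "ty": -2.2, "tz": 2, "wx": 0, "wy": 0, "wz": 0},
    {"jaw": 1, "tx": -4.6, "ty": -2.2, "tz": 3, "wx": 0, "wy": 0, "wz": 0},
    {"jaw": 1, "tx": -4.6, "ty": -2.2, "tz": 3, "wx": 0, "wy": 0, "wz": 0},
    {"jaw": 1, "tx": -4.6, "ty": -2.2, "tz": 2, "wx": 0, "wy": 0, "wz": 0},
    {"jaw": 1, "tx": 0, "ty": 0, "tz": 2, "wx": 0, "wy": 0, "wz": 6},
    {"jaw": 1, "tx": 0, "ty": 0, "tz": 1, "wx": 0, "wy": 0, "wz": 6},
    {"jaw": 1, "tx": 0, "ty": 0, "tz": 0, "wx": 0, "wy": 0, "wz": 0},
  ],
)

```text
clock: 26.68
tcp_pos: [0.4786, -0.3798, 0.3268]
orientation: [-0.002, 0.758, 0.652, -0.0]
wrist_force: [-0.2, 0.2, 0.3]
finger_gap: 0.0854
```

```bash
python3 - <<'E'
from h import *
p,M,s=rep(); cal,im=look("wrist","w17"); cv2.imwrite("pics/w17b.png",cv2.resize(im,(800,600)))
E
```

```text
t 26.68 tcp [ 0.4786 -0.3798  0.3268] x [0.15  0.989 0.002] y [ 0.989 -0.15  -0.003] z [-0.002  0.002 -1.   ] gap 0.0854 F [-0.2  0.2  0.3] j [-0.8   0.42  0.    1.16  0.    0.92]
```

View pics/w17b.png

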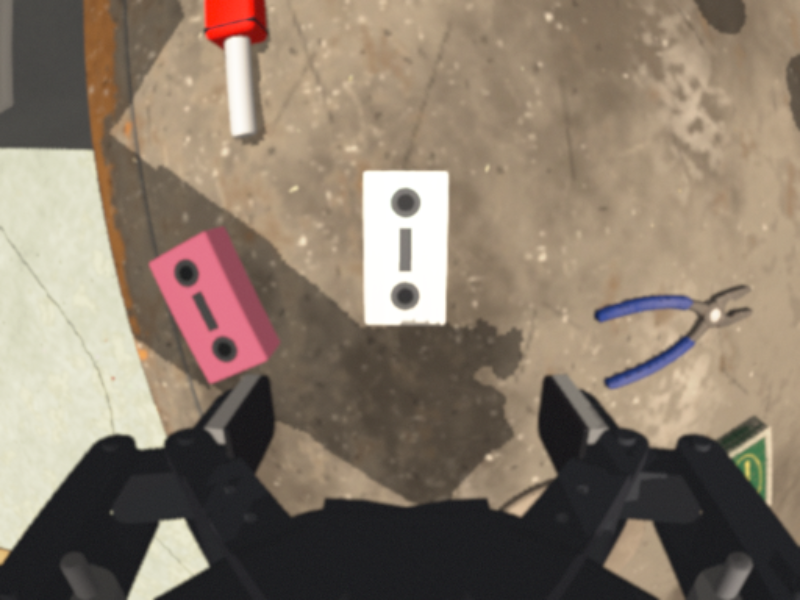

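```bash
python3 - <<'E'
from h import *
p,M,s=tool(); cal=dict(np.load("pics/w17.npz")); f=lambda u,v,z: wplane(cal,(u*.64,v*.64),z)
a,b=f(405,202,.034),f(405,296,.034); C=[f(*c,.034) for c in ((363,170),(448,170),(446,325),(364,325))]
print(a,b,np.linalg.norm(a-b)); c1=(a+b)/2; c2=np.mean(C,0); print(c1,c2); print(np.round(C,4))
d=a-b; print("block y in tool",(M.T@d/np.linalg.norm(d)).round(3)); e=C[0]+C[1]-C[2]-C[3]; print((M.T@e/np.linalg.norm(e)).round(3))
c=(c1+c2)/2; print("delta",(M.T@(np.array([c[0],c[1],.023+.155])-p)*100).round(2))
E
```

```text
[ 0.48653576 -0.32487859  0.034     ] [ 0.47830396 -0.37866004  0.034     ] 0.054407778790791964
[ 0.48241986 -0.35176931  0.034     ] [ 0.48259216 -0.35150728  0.034     ]
[[ 0.4661 -0.3032  0.034 ]
 [ 0.513  -0.3104  0.034 ]
 [ 0.4997 -0.3998  0.034 ]
 [ 0.4515 -0.3925  0.034 ]]
block y in tool [1.    0.002 0.001]
[1.    0.006 0.001]
delta [ 2.82 -0.05 14.98]
```

>>> carry_out(
  force=60,
  motion=[
    {"jaw": 1, "tx": 2.8, "ty": 0, "tz": 2, "wx": 0, "wy": 0, "wz": 0},
    {"jaw": 1, "tx": 0, "ty": 0, "tz": 4, "wx": 0, "wy": 0, "wz": 0},
    {"jaw": 1, "tx": 0, "ty": 0, "tz": 4, "wx": 0, "wy": 0, "wz": 0},
    {"jaw": 1, "tx": 0, "ty": 0, "tz": 3, "wx": 0, "wy": 0, "wz": 0},
    {"jaw": 1, "tx": 0, "ty": 0, "tz": 1.6, "wx": 0, "wy": 0, "wz": 0},
    {"jaw": 1, "tx": 0, "ty": 0, "tz": 0.2, "wx": 0, "wy": 0, "wz": 0},
    {"jaw": -1, "tx": 0, "ty": 0, "tz": 0, "wx": 0, "wy": 0, "wz": 0},
    {"jaw": -1, "tx": 0, "ty": 0, "tz": 0, "wx": 0, "wy": 0, "wz": 0},
    {"jaw": -1, "tx": 0, "ty": 0, "tz": 0, "wx": 0, "wy": 0, "wz": 0},
    {"jaw": -1, "tx": 0, "ty": 0, "tz": 0, "wx": 0, "wy": 0, "wz": 0},
  ],
)

```text
clock: 27.98
tcp_pos: [0.4838, -0.3527, 0.1823]
orientation: [0.001, 0.758, 0.652, 0.0]
wrist_force: [0.0, 0.1, 6.3]
finger_gap: 0.0467
```

```bash
python3 - <<'E'
from h import *
p,M,s=rep(); cal,im=look("wrist","w18"); cv2.imwrite("pics/w18b.png",cv2.resize(im,(800,600)))
E
```

```text
t 27.98 tcp [ 0.4838 -0.3527  0.1823] x [ 0.151  0.989 -0.002] y [ 0.989 -0.151  0.002] z [ 0.002 -0.002 -1.   ] gap 0.0467 F [0.  0.1 6.3] j [-0.76  0.51 -0.23  0.83 -0.    0.96]
```

View pics/w18b.png

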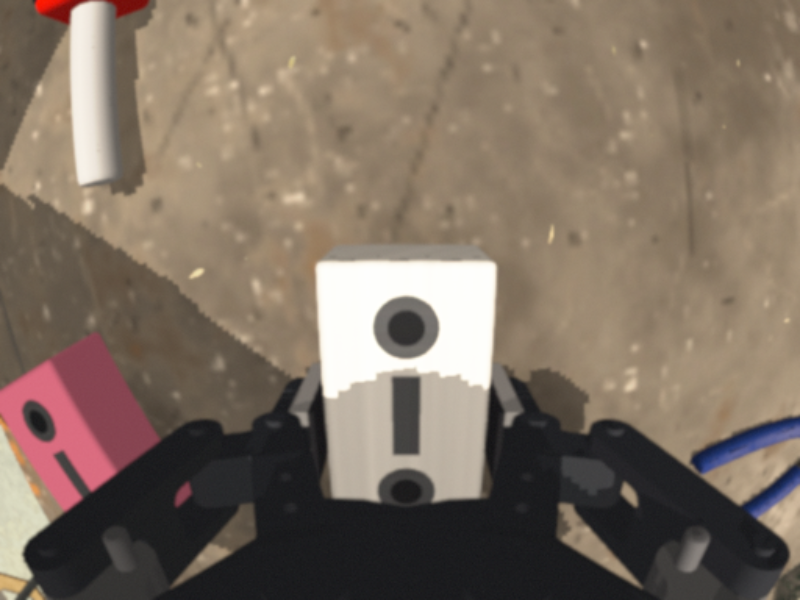

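>>> carry_out(
  motion=[
    {"jaw": -1, "tx": 0, "ty": 0, "tz": -1, "wx": 0, "wy": 0, "wz": 0},
    {"jaw": -1, "tx": 0, "ty": 0, "tz": -4, "wx": 0, "wy": 0, "wz": 0},
    {"jaw": -1, "tx": 0, "ty": 0, "tz": -5, "wx": 0, "wy": 0, "wz": 0},
    {"jaw": -1, "tx": 0, "ty": 0, "tz": -5, "wx": 0, "wy": 0, "wz": 0},
    {"jaw": -1, "tx": 0, "ty": 0, "tz": -5, "wx": 0, "wy": 0, "wz": 0},
    {"jaw": -1, "tx": 0, "ty": 0, "tz": -4, "wx": 0, "wy": 0, "wz": -6.1},
    {"jaw": -1, "tx": 0, "ty": 0, "tz": -4, "wx": 0, "wy": 0, "wz": -6},
    {"jaw": -1, "tx": 0, "ty": 0, "tz": 0, "wx": 0, "wy": 0, "wz": 0},
  ],
)

```text
clock: 29.02
tcp_pos: [0.4835, -0.3523, 0.4644]
orientation: [0.003, 0.686, 0.728, 0.0]
wrist_force: [-0.3, -0.4, -3.9]
finger_gap: 0.0469
```

```bash
cat >> h.py <<'E'
JO2=np.array([.6055,.0902,0]); TH=.349
U=np.array([np.cos(TH),0,np.sin(TH)]); N=np.array([-np.sin(TH),0,np.cos(TH)])
S=np.array([0,0,.12])-.058*U+.012*N
def place(xu,zn,y=0,h=.1823):  # world TCP for underside at (xu,y,zn) in stop_line
    return JO2+JR.T@(S+xu*U+(zn+h)*N+np.array([0,y-.0009,0]))
Mt=JR.T@np.column_stack([[0,1,0],U,-N])
def goto(P,Mtgt=None):
    p,M,s=tool(); print("shift tool cm",(M.T@(P-p)*100).round(2)); 
    if Mtgt is not None: print("rot deg",np.degrees(R.from_matrix(M.T@Mtgt).as_rotvec()).round(2))
E
python3 - <<'E'
from h import *
rep(); P=place(.028,.07); print(P); goto(P,Mt)
cal=dict(np.load("pics/w16.npz"))
for y in (.038,-.038):
    for q in (S+.010*N,S-.010*U+.010*N): print((wproj(cal,JO2+JR.T@(q+[0,y,0]))/.64).round(1))
im=cv2.imread("pics/w16.png"); cv2.imwrite("pics/w16d.png",cv2.resize(im[0:110,180:260],None,fx=5,fy=5,interpolation=cv2.INTER_CUBIC))
E
```

```text
t 29.02 tcp [ 0.4835 -0.3523  0.4644] x [-0.06   0.998 -0.005] y [0.998 0.06  0.005] z [ 0.005 -0.004 -1.   ] gap 0.0469 F [-0.3 -0.4 -3.9] j [-0.76  0.35  0.24  1.46  0.    0.75]
[0.48719631 0.08219163 0.35810796]
shift tool cm [43.4   2.91 10.44]
rot deg [-19.74   0.26   0.03]
[311.   24.1]
[298.6  26.8]
[310.  130.8]
[297.4 132.1]
```

View pics/w16d.png

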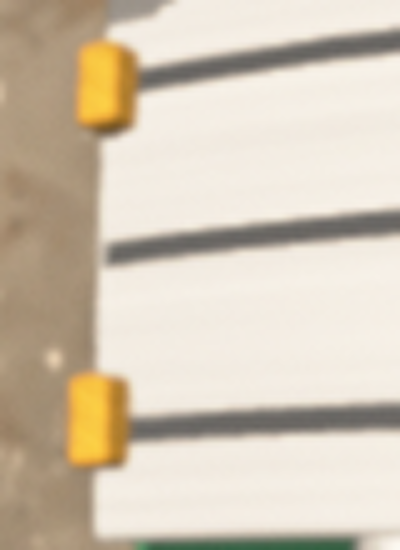

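```bash
python3 - <<'E'
from h import *
cal=dict(np.load("pics/w16.npz"))
for th in (.349,.3,.4):
    U=np.array([np.cos(th),0,np.sin(th)]); N=np.array([-np.sin(th),0,np.cos(th)]); S=np.array([0,0,.12])-.058*U+.012*N
    for y in (-.064,): print(th,[(wproj(cal,JO2+JR.T@(S+a*U+[0,y,0]))/.64).round(1) for a in (-.01,.126)])
print("handle",[(wproj(cal,JO2+JR.T@np.array([x,-.145,.207]))/.64).round(1) for x in (-.012,.012)])
print("base",[(wproj(cal,JO2+JR.T@np.array([x,-.208,.012]))/.64).round(1) for x in (-.075,.075)])
cal=dict(np.load("pics/w1.npz"));th=-.349
U=np.array([np.cos(th),0,np.sin(th)]); N=np.array([-np.sin(th),0,np.cos(th)]); S=np.array([0,0,.12])-.058*U+.012*N
print(th,[(wproj(cal,JO2+JR.T@(S+a*U+[0,-.064,0]))/.64).round(1) for a in (-.01,.126)])
for y in (.038,-.038): print([(wproj(cal,JO2+JR.T@(S+a*U+.01*N+[0,y,0]))/.64).round(1) for a in (-.01,0)])
im=cv2.imread("pics/w16.png"); g=cv2.cvtColor(im,cv2.COLOR_BGR2GRAY); 
print(g[100,190:215].tolist(), g[100,310:335].tolist())
E
```

```text
0.349 [array([305.7, 170. ]), array([504.7, 167. ])]
0.3 [array([304. , 169.9]), array([506.3, 167.3])]
0.4 [array([307.7, 170. ]), array([502.7, 166.8])]
handle [array([380. , 325.8]), array([427.7, 325.6])]
base [array([326.1, 326.3]), array([483.5, 325.8])]
-0.349 [array([315.6, 167.2]), array([511.7, 172.5])]
[array([322.2,   1.4]), array([338.8,   2.6])]
[array([318.6, 122.4]), array([335.6, 122.6])]
[144, 143, 142, 143, 141, 141, 140, 143, 174, 220, 234, 237, 236, 235, 235, 235, 235, 235, 235, 235, 236, 235, 234, 235, 235] [244, 244, 244, 244, 244, 243, 244, 243, 244, 244, 244, 244, 244, 242, 228, 189, 155, 142, 141, 141, 143, 141, 137, 136, 139]
```

>>> carry_out(
  motion=[
    {"jaw": -1, "tx": 3.4, "ty": 0.3, "tz": 0, "wx": 0, "wy": 0, "wz": 0},
    {"jaw": -1, "tx": 5, "ty": 0.3, "tz": 0, "wx": 0, "wy": 0, "wz": 0},
    {"jaw": -1, "tx": 5, "ty": 0.3, "tz": 0, "wx": 0, "wy": 0, "wz": 0},
    {"jaw": -1, "tx": 5, "ty": 0.3, "tz": 0, "wx": 0, "wy": 0, "wz": 0},
    {"jaw": -1, "tx": 5, "ty": 0.3, "tz": 0, "wx": 0, "wy": 0, "wz": 0},
    {"jaw": -1, "tx": 5, "ty": 0.3, "tz": 0, "wx": 0, "wy": 0, "wz": 0},
    {"jaw": -1, "tx": 5, "ty": 0.3, "tz": 0, "wx": 0, "wy": 0, "wz": 0},
    {"jaw": -1, "tx": 5, "ty": 0.3, "tz": 0, "wx": 0, "wy": 0, "wz": 0},
    {"jaw": -1, "tx": 3, "ty": 0.3, "tz": 0, "wx": 0, "wy": 0, "wz": 0},
    {"jaw": -1, "tx": 2, "ty": 0.2, "tz": 0, "wx": 0, "wy": 0, "wz": 0},
    {"jaw": -1, "tx": 0, "ty": 0, "tz": 0, "wx": -6.5, "wy": 0, "wz": 0},
    {"jaw": -1, "tx": 0, "ty": 0, "tz": 0, "wx": -7, "wy": 0, "wz": 0},
    {"jaw": -1, "tx": 0, "ty": 0, "tz": 0, "wx": -6.3, "wy": 0.2, "wz": 0},
    {"jaw": -1, "tx": 0, "ty": 0, "tz": 0, "wx": 0, "wy": 0, "wz": 0},
  ],
)

```text
clock: 30.78
tcp_pos: [0.4845, 0.0828, 0.4589]
orientation: [0.115, 0.676, 0.717, 0.125]
wrist_force: [-0.0, -0.2, -3.0]
finger_gap: 0.0468
```

```bash
python3 - <<'E'
from h import *
rep(); goto(place(.034,.03),Mt)
cal,im=look("wrist","w19"); cv2.imwrite("pics/w19b.png",cv2.resize(im,(800,600)))
im=look("scene","s19")[1]; cv2.imwrite("pics/s19b.png",cv2.resize(im[105:225,200:340],None,fx=5,fy=5,interpolation=cv2.INTER_CUBIC))
E
```

```text
t 30.77 tcp [0.4845 0.0828 0.4589] x [-0.06   0.998  0.004] y [0.94  0.055 0.336] z [ 0.335  0.024 -0.942] gap 0.0468 F [-0.  -0.2 -3. ] j [-0.   -0.03 -0.27  1.    0.02  1.52]
shift tool cm [-0.13 -2.51 13.57]
rot deg [-0.38 -0.21 -0.07]
```

View pics/w19b.png

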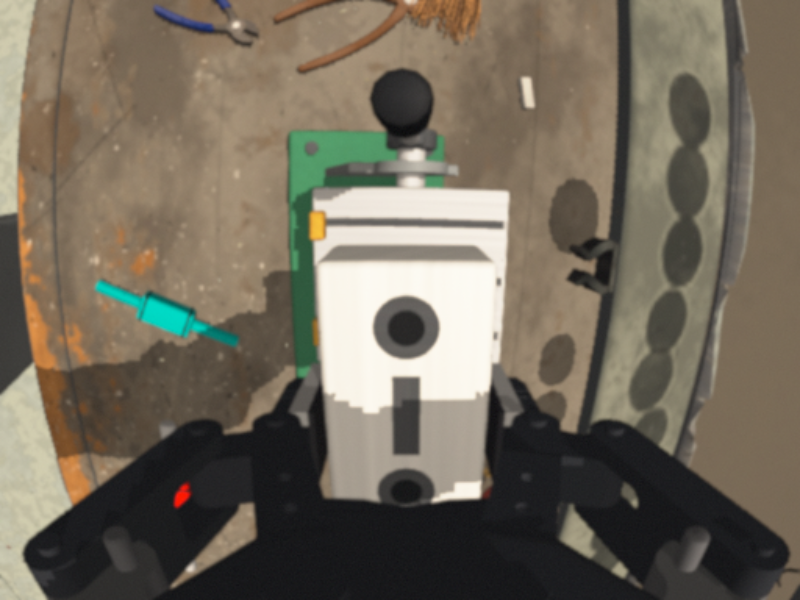

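View pics/s19b.png

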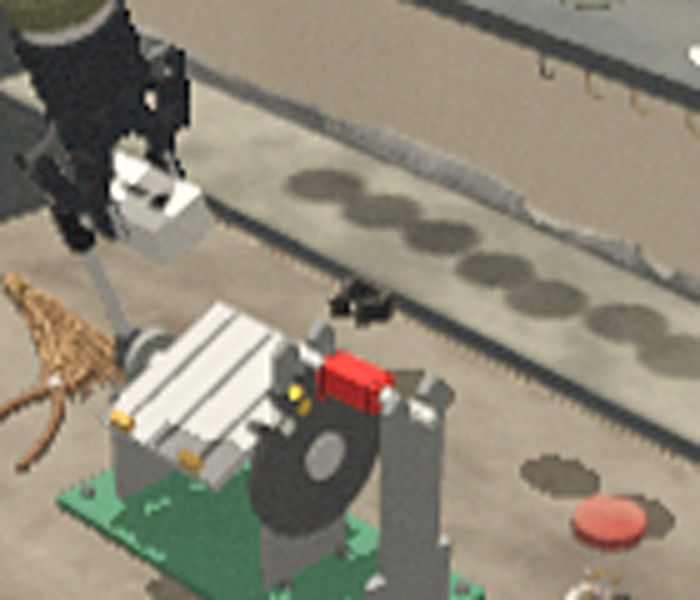

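>>> carry_out(
  motion=[
    {"jaw": -1, "tx": -0.1, "ty": -2.5, "tz": 0, "wx": -0.4, "wy": -0.2, "wz": 0},
    {"jaw": -1, "tx": 0, "ty": 0, "tz": 3, "wx": 0, "wy": 0, "wz": 0},
    {"jaw": -1, "tx": 0, "ty": 0, "tz": 4, "wx": 0, "wy": 0, "wz": 0},
    {"jaw": -1, "tx": 0, "ty": 0, "tz": 3.5, "wx": 0, "wy": 0, "wz": 0},
    {"jaw": -1, "tx": 0, "ty": 0, "tz": 2.5, "wx": 0, "wy": 0, "wz": 0},
    {"jaw": -1, "tx": 0, "ty": 0, "tz": 0.5, "wx": 0, "wy": 0, "wz": 0},
    {"jaw": -1, "tx": 0, "ty": 0, "tz": 0, "wx": 0, "wy": 0, "wz": 0},
  ],
)

```text
clock: 31.75
tcp_pos: [0.5096, 0.0831, 0.3253]
orientation: [0.12, 0.675, 0.717, 0.127]
wrist_force: [0.2, -0.1, -3.6]
finger_gap: 0.0466
```

```bash
python3 - <<'E'
from h import *
rep(); goto(place(.034,.00),Mt)
cal,im=look("wrist","w20"); cv2.imwrite("pics/w20b.png",cv2.resize(im,(800,600)))
im=look("scene","s20")[1]; cv2.imwrite("pics/s20b.png",cv2.resize(im[125:225,200:320],None,fx=6,fy=6,interpolation=cv2.INTER_CUBIC))
E
```

```text
t 31.75 tcp [0.5096 0.0831 0.3253] x [-0.059  0.998  0.   ] y [0.937 0.056 0.344] z [ 0.343  0.021 -0.939] gap 0.0466 F [ 0.2 -0.1 -3.6] j [ 0.    0.08 -0.49  0.65  0.02  1.52]
shift tool cm [ 0.04 -0.39  3.15]
rot deg [ 0.1  -0.   -0.03]
```

View pics/w20b.png

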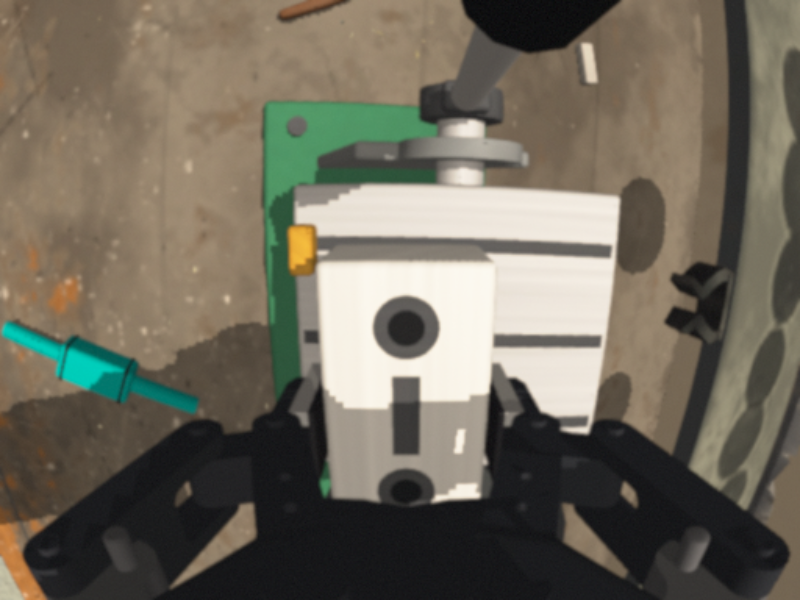

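View pics/s20b.png

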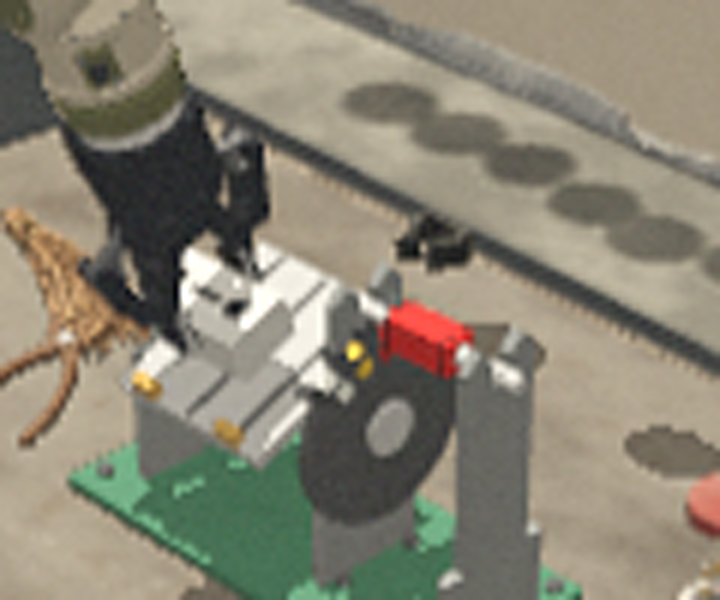

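>>> carry_out(
  motion=[
    {"jaw": -1, "tx": 0, "ty": -0.1, "tz": 1.2, "wx": 0, "wy": 0, "wz": 0},
    {"jaw": -1, "tx": 0, "ty": 0, "tz": 1, "wx": 0, "wy": 0, "wz": 0},
    {"jaw": -1, "tx": 0, "ty": 0, "tz": 0.5, "wx": 0, "wy": 0, "wz": 0},
    {"jaw": -1, "tx": 0, "ty": 0, "tz": 0.2, "wx": 0, "wy": 0, "wz": 0},
    {"jaw": -1, "tx": 0, "ty": 0, "tz": 0, "wx": 0, "wy": 0, "wz": 0},
  ],
)

```text
clock: 32.48
tcp_pos: [0.5185, 0.0837, 0.2978]
orientation: [0.12, 0.675, 0.717, 0.128]
wrist_force: [-0.8, -0.2, -3.0]
finger_gap: 0.0472
```

```bash
python3 - <<'E'
from h import *
p,M,s=rep(); goto(place(.024,.00),Mt); print("F tool",(M.T@s["wrist_force"]).round(1))
E
```

```text
t 32.48 tcp [0.5185 0.0837 0.2978] x [-0.06   0.998  0.   ] y [0.937 0.056 0.345] z [ 0.345  0.021 -0.939] gap 0.0472 F [-0.8 -0.2 -3. ] j [ 0.    0.12 -0.51  0.58  0.02  1.52]
shift tool cm [ 0.04 -1.28  0.26]
rot deg [ 0.19 -0.   -0.01]
F tool [-0.1 -1.8  2.5]
```

>>> carry_out(
  motion=[
    {"jaw": -1, "tx": 0, "ty": 0, "tz": 0.15, "wx": 0.1, "wy": 0, "wz": 0},
    {"jaw": -1, "tx": 0, "ty": 0, "tz": 0.15, "wx": 0, "wy": 0, "wz": 0},
    {"jaw": -1, "tx": 0, "ty": 0, "tz": 0, "wx": 0, "wy": 0, "wz": 0},
  ],
)

```text
clock: 32.85
tcp_pos: [0.5195, 0.0838, 0.2951]
orientation: [0.12, 0.675, 0.717, 0.127]
wrist_force: [0.1, 0.2, -3.8]
finger_gap: 0.0471
```

```bash
python3 - <<'E'
from h import *
p,M,s=rep(); goto(place(.024,.00),Mt); print("F tool",(M.T@s["wrist_force"]).round(1))
E
```

```text
t 32.85 tcp [0.5195 0.0838 0.2951] x [-0.06   0.998  0.   ] y [0.937 0.056 0.344] z [ 0.343  0.021 -0.939] gap 0.0471 F [ 0.1  0.2 -3.8] j [ 0.    0.13 -0.51  0.58  0.02  1.52]
shift tool cm [ 0.04 -1.28 -0.03]
rot deg [ 0.1  -0.   -0.02]
F tool [ 0.2 -1.2  3.6]
```

>>> carry_out(
  motion=[
    {"jaw": -1, "tx": 0, "ty": 0, "tz": 0.12, "wx": 0, "wy": 0, "wz": 0},
    {"jaw": -1, "tx": 0, "ty": 0, "tz": 0.12, "wx": 0, "wy": 0, "wz": 0},
    {"jaw": -1, "tx": 0, "ty": 0, "tz": 0, "wx": 0, "wy": 0, "wz": 0},
  ],
)

```text
clock: 33.22
tcp_pos: [0.5196, 0.0839, 0.2946]
orientation: [0.12, 0.675, 0.717, 0.127]
wrist_force: [-12.5, 1.2, 11.2]
finger_gap: 0.0468
```

```bash
python3 - <<'E'
from h import *
p,M,s=rep(); goto(place(.024,.00),Mt); print("F tool",(M.T@s["wrist_force"]).round(1))
im=look("scene","s21")[1]; cv2.imwrite("pics/s21b.png",cv2.resize(im[125:225,200:320],None,fx=6,fy=6,interpolation=cv2.INTER_CUBIC))
E
```

```text
t 33.23 tcp [0.5196 0.0839 0.2946] x [-0.06   0.998 -0.   ] y [0.937 0.056 0.344] z [ 0.344  0.02  -0.939] gap 0.0468 F [-12.5   1.2  11.2] j [ 0.    0.13 -0.51  0.57  0.02  1.52]
shift tool cm [ 0.02 -1.28 -0.09]
rot deg [ 0.15  0.01 -0.  ]
F tool [  1.9  -7.8 -14.8]
```

View pics/s21b.png

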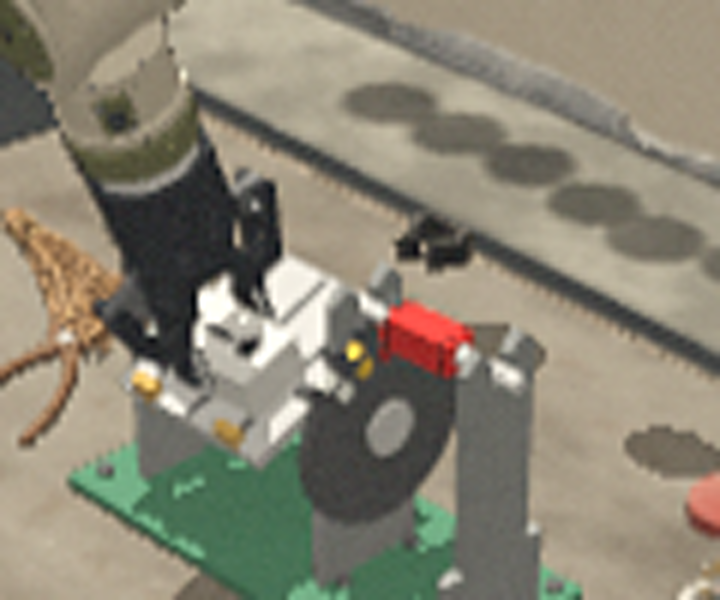

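>>> carry_out(
  motion=[
    {"jaw": -1, "tx": 0, "ty": -0.2, "tz": -0.12, "wx": 0, "wy": 0, "wz": 0},
    {"jaw": -1, "tx": 0, "ty": -0.2, "tz": 0, "wx": 0, "wy": 0, "wz": 0},
    {"jaw": -1, "tx": 0, "ty": -0.2, "tz": 0, "wx": 0, "wy": 0, "wz": 0},
    {"jaw": -1, "tx": 0, "ty": -0.1, "tz": 0, "wx": 0, "wy": 0, "wz": 0},
    {"jaw": -1, "tx": 0, "ty": 0, "tz": 0, "wx": 0, "wy": 0, "wz": 0},
  ],
)

```text
clock: 33.9
tcp_pos: [0.5139, 0.0833, 0.2923]
orientation: [0.12, 0.675, 0.717, 0.128]
wrist_force: [0.7, 0.2, 5.1]
finger_gap: 0.0467
```

```bash
python3 - <<'E'
from h import *
p,M,s=rep(); goto(place(.024,.00),Mt); print("F tool",(M.T@s["wrist_force"]).round(1))
E
```

```text
t 33.9 tcp [0.5139 0.0833 0.2923] x [-0.06   0.998 -0.   ] y [0.937 0.056 0.346] z [ 0.345  0.02  -0.938] gap 0.0467 F [0.7 0.2 5.1] j [ 0.    0.12 -0.53  0.57  0.02  1.52]
shift tool cm [ 0.05 -0.66 -0.1 ]
rot deg [ 0.22  0.02 -0.02]
F tool [ 0.2  2.4 -4.6]
```

>>> carry_out(
  motion=[
    {"jaw": -1, "tx": 0, "ty": -0.1, "tz": 0, "wx": 0, "wy": 0, "wz": 0},
    {"jaw": -1, "tx": 0, "ty": -0.1, "tz": 0, "wx": 0, "wy": 0, "wz": 0},
    {"jaw": -1, "tx": 0, "ty": -0.1, "tz": 0, "wx": 0, "wy": 0, "wz": 0},
  ],
)

```text
clock: 34.28
tcp_pos: [0.5111, 0.0832, 0.2912]
orientation: [0.12, 0.675, 0.717, 0.128]
wrist_force: [0.5, 0.3, 4.8]
finger_gap: 0.047
```

```bash
python3 - <<'E'
from h import *
p,M,s=rep(); goto(place(.024,.00),Mt); print("F tool",(M.T@s["wrist_force"]).round(1))
E
```

```text
t 34.27 tcp [0.5111 0.0832 0.2912] x [-0.06   0.998 -0.   ] y [0.937 0.056 0.345] z [ 0.345  0.02  -0.938] gap 0.047 F [0.5 0.3 4.8] j [ 0.    0.12 -0.54  0.56  0.02  1.52]
shift tool cm [ 0.04 -0.36 -0.1 ]
rot deg [ 0.22  0.01 -0.01]
F tool [ 0.2  2.1 -4.3]
```

>>> carry_out(
  motion=[
    {"jaw": -1, "tx": 0, "ty": -0.1, "tz": 0, "wx": 0, "wy": 0, "wz": 0},
    {"jaw": -1, "tx": 0, "ty": -0.1, "tz": 0, "wx": 0, "wy": 0, "wz": 0},
  ],
)

```text
clock: 34.52
tcp_pos: [0.5091, 0.0831, 0.2905]
orientation: [0.12, 0.675, 0.717, 0.128]
wrist_force: [0.5, -0.1, 4.8]
finger_gap: 0.0468
```

```bash
python3 - <<'E'
from h import *
p,M,s=rep(); goto(place(.024,.00),Mt); print("F tool",(M.T@s["wrist_force"]).round(1))
cal,im=look("wrist","w22"); cv2.imwrite("pics/w22b.png",cv2.resize(im,(800,600)))
im=look("scene","s22")[1]; cv2.imwrite("pics/s22b.png",cv2.resize(im[125:225,200:320],None,fx=6,fy=6,interpolation=cv2.INTER_CUBIC))
E
```

```text
t 34.52 tcp [0.5091 0.0831 0.2905] x [-0.06   0.998 -0.   ] y [0.937 0.056 0.345] z [ 0.345  0.021 -0.938] gap 0.0468 F [ 0.5 -0.1  4.8] j [ 0.    0.11 -0.54  0.56  0.02  1.52]
shift tool cm [ 0.04 -0.15 -0.11]
rot deg [ 0.21  0.01 -0.01]
F tool [-0.1  2.1 -4.3]
```

View pics/w22b.png

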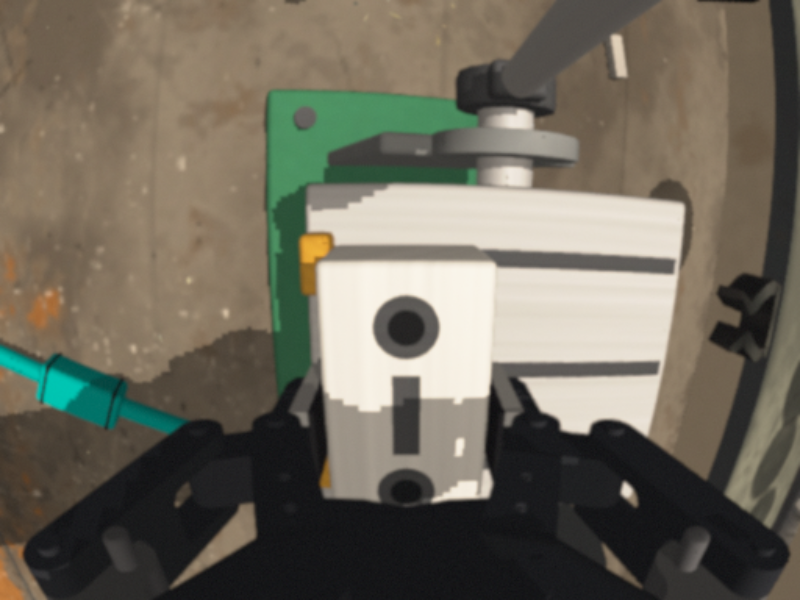

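View pics/s22b.png

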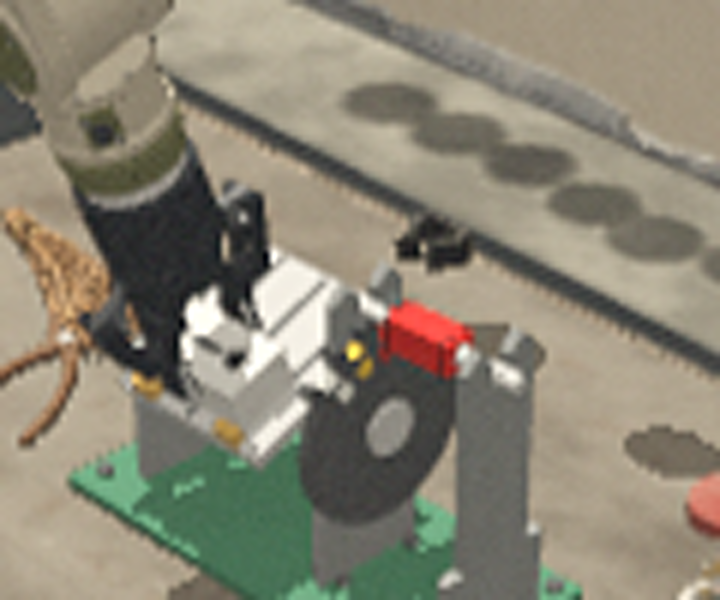

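>>> carry_out(
  motion=[
    {"jaw": -1, "tx": 0, "ty": -0.1, "tz": 0, "wx": 0, "wy": 0, "wz": 0},
    {"jaw": -1, "tx": 0, "ty": -0.1, "tz": 0, "wx": 0, "wy": 0, "wz": 0},
  ],
)

```text
clock: 34.88
tcp_pos: [0.5084, 0.0829, 0.2902]
orientation: [0.121, 0.675, 0.716, 0.129]
wrist_force: [8.3, 0.7, 0.0]
finger_gap: 0.0467
```

```bash
python3 - <<'E'
from h import *
p,M,s=rep(); goto(place(.024,.00),Mt); print("F tool",(M.T@s["wrist_force"]).round(1))
E
```

```text
t 34.88 tcp [0.5084 0.0829 0.2902] x [-0.059  0.998  0.   ] y [0.936 0.055 0.348] z [ 0.347  0.021 -0.937] gap 0.0467 F [8.3 0.7 0. ] j [ 0.    0.11 -0.55  0.55  0.02  1.52]
shift tool cm [ 0.05 -0.07 -0.1 ]
rot deg [ 0.37  0.   -0.05]
F tool [0.2 7.8 2.9]
```

>>> carry_out(
  motion=[
    {"jaw": -1, "tx": 0, "ty": -0.1, "tz": 0.1, "wx": 0, "wy": 0, "wz": 0},
    {"jaw": -1, "tx": 0, "ty": 0, "tz": 0, "wx": 0, "wy": 0, "wz": 0},
    {"jaw": 0.3, "tx": 0, "ty": 0, "tz": 0, "wx": 0, "wy": 0, "wz": 0},
    {"jaw": 0.4, "tx": 0, "ty": 0, "tz": 0, "wx": 0, "wy": 0, "wz": 0},
    {"jaw": 0.4, "tx": 0, "ty": 0, "tz": 0, "wx": 0, "wy": 0, "wz": 0},
  ],
)

```text
clock: 35.5
tcp_pos: [0.5051, 0.083, 0.2867]
orientation: [0.118, 0.675, 0.717, 0.126]
wrist_force: [0.0, 0.4, -0.5]
finger_gap: 0.0597
```

```bash
python3 - <<'E'
from h import *
p,M,s=rep(); print("F tool",(M.T@s["wrist_force"]).round(1))
cal,im=look("wrist","w23"); cv2.imwrite("pics/w23b.png",cv2.resize(im,(800,600)))
E
```

```text
t 35.5 tcp [0.5051 0.083  0.2867] x [-0.06   0.998  0.001] y [0.939 0.056 0.34 ] z [ 0.34   0.021 -0.94 ] gap 0.0597 F [ 0.   0.4 -0.5] j [ 0.    0.11 -0.56  0.56  0.02  1.52]
F tool [ 0.4 -0.1  0.5]
```

View pics/w23b.png

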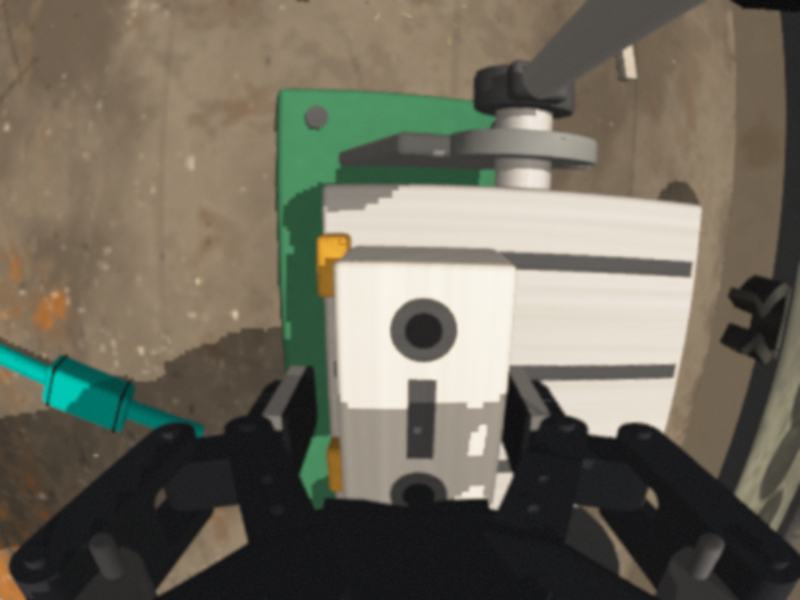

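>>> carry_out(
  motion=[
    {"jaw": 0.7, "tx": 0, "ty": 0.25, "tz": 0, "wx": 0, "wy": 0, "wz": 0},
    {"jaw": 0.7, "tx": 0, "ty": 0, "tz": 0, "wx": 0, "wy": 0, "wz": 0},
    {"jaw": 0.7, "tx": 0, "ty": 0, "tz": -1, "wx": 0, "wy": 0, "wz": 0},
    {"jaw": 0.7, "tx": 0, "ty": 0, "tz": -3, "wx": 0, "wy": 0, "wz": 0},
    {"jaw": 0.7, "tx": 0, "ty": 0, "tz": -5, "wx": 0, "wy": 0, "wz": 0},
    {"jaw": 0.7, "tx": 0, "ty": 0, "tz": -5, "wx": 0, "wy": 0, "wz": 0},
    {"jaw": 0.7, "tx": 0, "ty": 0, "tz": 0, "wx": 0, "wy": 0, "wz": 0},
  ],
)

```text
clock: 36.42
tcp_pos: [0.4607, 0.0803, 0.4256]
orientation: [0.123, 0.674, 0.716, 0.13]
wrist_force: [0.7, -0.3, -0.8]
finger_gap: 0.0726
```

```bash
python3 - <<'E'
from h import *
p,M,s=rep()
cal,im=look("wrist","w24"); cv2.imwrite("pics/w24b.png",cv2.resize(im,(800,600)))
im=look("scene","s24")[1]; cv2.imwrite("pics/s24b.png",cv2.resize(im[125:225,200:320],None,fx=6,fy=6,interpolation=cv2.INTER_CUBIC))
im=look("top","t24")[1]; cv2.imwrite("pics/t24b.png",cv2.resize(im[135:285,170:350],None,fx=4,fy=4,interpolation=cv2.INTER_CUBIC))
E
```

```text
t 36.42 tcp [0.4607 0.0803 0.4256] x [-0.06   0.998 -0.   ] y [0.934 0.056 0.352] z [ 0.352  0.021 -0.936] gap 0.0726 F [ 0.7 -0.3 -0.8] j [-0.01 -0.08 -0.39  0.9   0.02  1.51]
```

View pics/w24b.png

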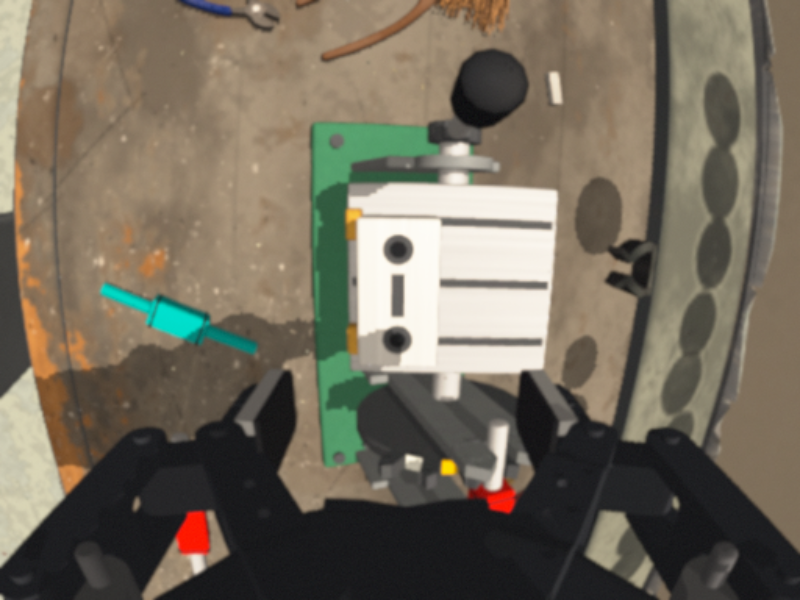

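View pics/s24b.png

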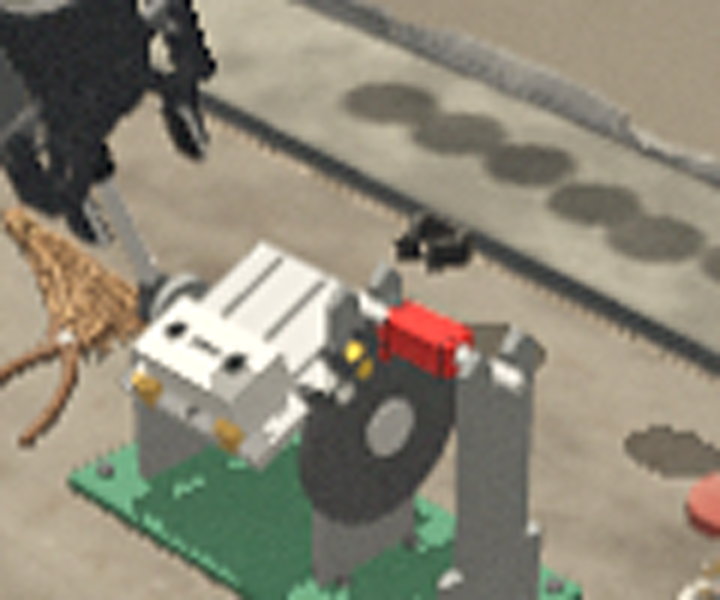

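View pics/t24b.png

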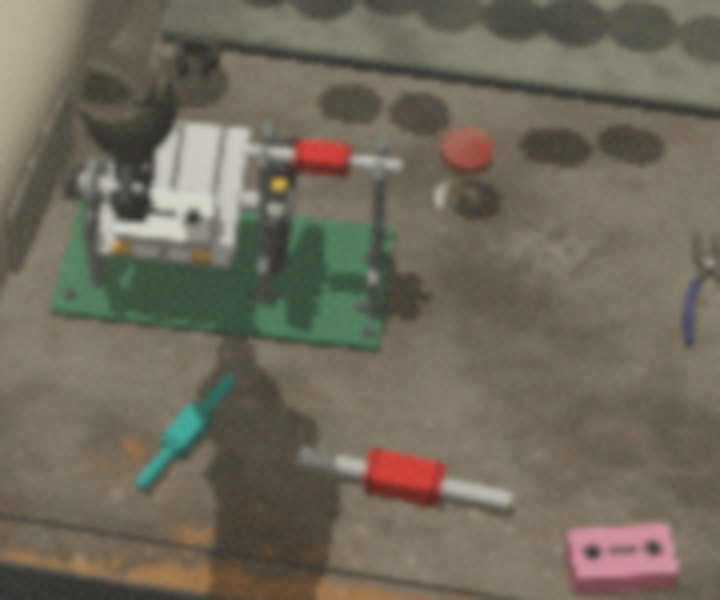

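```bash
python3 - <<'E'
from h import *
cal=dict(np.load("pics/w24.npz"))
def onT(u,v,h):
    o,d=wray(cal,(u*.64,v*.64)); o=JR@(o-JO2)-S; d=JR@d; B=np.array([U,[0,1,0],N]); o=B@o;d=B@d; return ((o+d*(h-o[2])/d[2])*1000).round(1)
print("holes",onT(398,249,.034),onT(396,340,.034)); print("corners",[onT(*c,.034) for c in ((358,217),(440,217),(437,367),(358,366))])
print("table corners",[onT(*c,0) for c in ((350,184),(557,190),(544,373),(352,371))])
rep()
E
```

```text
holes [25.7 26.8 34. ] [ 24.2 -27.5  34. ]
corners [array([ 3.3, 45.2, 34. ]), array([49.2, 45. , 34. ]), array([ 49. , -45.1,  34. ]), array([  1. , -44.3,  34. ])]
table corners [array([-4.6, 63.7,  0. ]), array([129. ,  62.1,   0. ]), array([129.1, -65.9,   0. ]), array([ -6.7, -62.3,   0. ])]
t 36.58 tcp [0.4601 0.0802 0.4199] x [-0.06   0.998  0.   ] y [0.938 0.056 0.343] z [ 0.343  0.021 -0.939] gap 0.0728 F [ 0.8  0.7 -0.7] j [-0.01 -0.07 -0.4   0.89  0.02  1.51]
```

```bash
python3 - <<'E'
from h import *
print(env.hand_in()); rep()
E
```

```text
the job is handed in; nothing more can be done
None
the job is handed in; nothing more can be done
```

I did all four steps in order and handed the job in at about 36.6 s. The hand-in gives no verdict.

**What I did**
- I lifted the lock pin out and laid it on the bench.
- I swung the table to the red station. The grip on the lever slipped partway, with the table at about 0.13 rad, so I pushed it the rest of the way with closed fingers.
- I laid the pin back in both slots and the red notch. It stopped at the expected seat height with about 15 N of contact.
- I set the aluminium block on the tilted table and slid it down until it pressed on the stops with about 8 N. Then I let go and backed the arm clear.

**Last checks**
- **Tilt:** before the pin went in, two measurements gave 0.33–0.345 rad (lever) and about 0.36 rad (stops), against a target of 0.349. I did not measure it again with the pin in.
- **Pin:** its handle is back where it started, within about 1 mm in the camera views. Along y it sits about 2–6 mm towards the table from the nominal seat, depending on the feature measured. The limit is 12 mm.
- **Block:** it lies flat against both stops. Its centre measured about x = 25 mm, y = 0 mm in the stop frame, and its long side is within about 0.03 rad of parallel.
- **Disagreement:** in that same view the table's own corners came out 3–5 mm too far up the slope. The block's x is therefore only good to a few mm, and the felt contact with the stops is the better evidence.
- **Bystanders:** nothing touched the jar or either pair of pliers. The last pictures show the jar and large pliers in place and part of the small cutters, but I did not measure any of them.

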